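Pack the front lane of the tile case and let its lid down off the stay

ROBOT

A 6-joint arm with a two-finger parallel gripper is mounted at the origin on a cart in front of the work surface, level with it; the furniture and walls round the work are solid. World frame = base frame: x ahead of the robot, y to its left, z up, the work surface at z = 0. Lengths are in m, angles in rad, forces in N, time in s.
With the tool pointing down it reaches from about 0.25 to 0.725 m from the base axis. Payload 4 kg.
Tool frame: the origin (TCP) lies at the very end of the fingers, on their centre line; the grasp point (between the pads) lies 19 mm behind it; y points along the fingers, z is the direction in which the jaws open and shut, and the axes are right-handed (so a half turn about y gives the same grasp; the last joint's range is limited). The gripper opens to 85 mm and grips with 20 to 120 N. Pads are 22 mm wide; open, the fingers measure 114 mm over their backs; the gripper's body (76 mm by 85 mm) begins 54 mm behind the grasp point. The pads swing forward as they close: fully open they stand 13 mm farther back than shut.
Start: joints at [0, 0.241, 0.005, 1.335, 0, 1.571], TCP at [0.5, -0, 0.231] pointing down, gripper open.
Joint ranges: [-2.72, 2.72], [-1.05, 1.87], [-1.09, 1.28], [-1.99, 2.15], [-1.42, 1.44], [-3.14, 3.14]. Speed limits (rad/s): [2.79, 2.79, 3.14, 3.14, 3.14, 3.14].

INTERFACE

Orientations are given as a unit quaternion [x, y, z, w].
In Python, from workcell import bot gives the robot as it stands. The module is installed in compiled form; this text tells all that it offers.
- The arm moves only by the tool move_arm, never from a script. Its argument "increments" is a list of rows, each an object with "grip": the closure, from 0 (fully open) to 1 (shut); "linear": the shift along the tool's x, y, z scaled (see below), a list of three; "twist": the turn about the tool's y scaled (see below). A call has exactly 5 rows; each row shifts and turns the pose as measured when the row begins, along the tool's axes as they then stand; what a row does not reach is not made up. The controller multiplies each number of a shift by 0.2 m and each number of a turn by 2 rad. A row lasts 1/10 s, in which the tool goes at most 50 mm and 8.59 degrees, less where a joint would pass 70% of its speed; a pose out of reach is approached as far as the arm can. A call with a number of a shift or a turn outside -1 to 1 is refused whole. A call with a gripper value outside its range is refused whole. The fingers move at their own pace and stop on an object; the grip force is fixed at half the most. Time passes only in rows, so rows that do not move let the fingers close, or fill a call up. It gives the time, the measured TCP pose, the force and the opening at its end, in the units of the state.
- bot.get_obs(): the state, without advancing time (a new reading comes with each control period).
- bot.camera(name): name is "scene" or "side" or "wrist"; returns (picture, depth): 480x640x3 uint8, blue, green, red; 480x640 float32, m along the optical axis (not along the pixel's ray), 0 where there is no reading.
- bot.camera_params(name): a dict with "camera_matrix" (3x3 intrinsics, pixels), "dist" ([k1, k2, p1, p2, k3] as OpenCV has them; the pictures are not rectified), "rvec" (rotation vector, rad) and "tvec" (3), from world to camera coordinates, as OpenCV has them; the wrist camera has in their place "T_tool_cam" (4x4, takes a point from camera to tool coordinates, whose origin is the TCP and whose axes are the tool frame's). Camera axes: x right, y down, z forward; pixel columns grow to the right and rows downward; lengths in m; the calibration is good to about 2 mm. A picture is of the moment at which its call begins: read the wrist's pose just before it. camera_params takes no time and is no camera call.
- bot.job_done(): hands the job in, once; it reports no verdict.
The state is a dict: "clock": time; "joint_pos": joint angles; "joint_vel": joint speeds; "tau": joint torques, N m; "eef_pos": TCP position; "tool_rot": TCP orientation; "ft_force": force on the tool from outside, world axes, zero at the start; "ft_torque": the same for the moment, N m; "grip_width": finger opening in m.
Only numpy, scipy, OpenCV 4.12 (cv2) and the standard library are available. Lean on these libraries where they do the work, as an engineer would, in place of code of your own. Each camera call takes 0.05 s, during which the arm holds its last target. There are 200 camera calls.

TASK

Raise the lid of the plywood packing case by its bar and press the knee of its folding stay past straight so that it locks and carries the lid, then take your hand off it. With the lid locked up, pack the empty front lane: all the loose tile bundles on the bench, end to end from the stay (right-hand) end, then the one packing block whose length fills what is left at the other end - like the packed lane behind - leaving the other blocks out of the case. Then break the stay's knee and bring the lid down gently by hand until it is fully shut; leave the mug and the stamp by the work where they stand.

Things in the scene. Friction and masses are not known exactly. Their poses are not given: they have to be found in the camera images.
- case: shallow plywood packing case fixed on the table, 202 mm deep (its x, away from the robot, towards the hinge), 292 mm wide (its y, to the left), rim 58 mm high; origin under its centre, on the table. Inner floor 12 mm above the table. Front and back walls 10 mm, side walls 12 mm thick. Two lanes run along y between the side walls, one in front and one behind
- lane_centre (a point): centre of the empty front lane, on the inner floor, at x = -27 mm of the case, axes as the case's. The lane is 268 mm long (y = -134 to +134) and 56 mm wide between dark rails 10 mm high above the floor; fingertips stay above the rails; over the rails there is 38 mm of free space beside a bundle in front, 41 mm behind
- lane_right_end (a point): right-hand (-y, stay side) end of the front lane, on the inner floor, axes as the case's. Bundles lie end to end from here, long side along the lane, 74 mm to each: centres 38, 112 and, for a third, 186 mm from this end. Then one block, lengthwise: after two bundles the 112 mm one, centre 207 mm from this end; after three the 40 mm one, centre 244 mm from this end
- back_lane (a point): centre of the back lane, on the inner floor, at x = +63 mm of the case: already packed with three bundles and a 40 mm block, which are fixed in it: an example, not to be touched
- lid (a joint): the case's lid, hinged along its back rim: 0 = shut, grows as the front edge rises, 1.50 rad with the stay straight. 10 mm thick, 204 mm from hinge to front edge, 0.35 kg. The hinge is stiff and damped: above about 1.1 rad the lid stays where it is left, below that it sinks shut. Lifting at the bar takes about 3 N
- lid_bar (a point): middle of the round steel bar handle (12 mm thick, 116 mm long along the case's y, an arm at each end) 45 mm out from the lid's front edge, in the plane of the lid; it circles the hinge line at 247 mm, from 63 mm to 0.31 m above the table, and turns easily between the fingers
- lid_hinge (a point): point on the lid's hinge line, middle of the case's back rim, 58 mm above the table; the line runs along the case's y
- stay_knee (a joint): knee of the folding stay on the case's right side: two arms, 86 mm each, from the case's side to the knee to the lid's edge. 0 = folded (lid shut), 2.79 rad = dead straight, 2.93 = at its stop past straight: locked (above 2.84), carrying the lid. To lock, press the knob down and away from the robot (a few N; it lifts the lid its last few degrees); to break, pull it up and toward the robot
- stay_knob (a point): grip point on the black knob (rod 15 mm thick with a 23 mm ball end) that sticks out sideways (-y of the case) from the stay's knee; on its axis, 48 mm outside the case's side wall; the rod runs from 29 mm inward of this point to 27 mm outward. 48 mm above the table with the lid shut, about 0.1 m when locked
- stay_pivot (a point): point on the axis (along the case's y) about which the stay's lower arm turns, abreast of stay_knob, 33 mm above the table. The knob circles it at 86 mm: level in front of it with the lid shut, up and over it as the lid rises, and 58 mm further from the robot and 64 mm higher than it when locked
- bundle_a_mid (a point): loose bundle of nine olive-green tiles in a paper band, 72 mm long (its y), 49 mm wide (its x), solid core 68 x 46 mm, 34 mm high, about 150 g; the point is its centre, 17 mm above its underside; gripped across its width. Two or three of bundle_a, bundle_b, bundle_c are present, an absent one is None
- bundle_b_mid (a point): loose bundle of nine olive-green tiles in a paper band, 72 mm long (its y), 49 mm wide (its x), solid core 68 x 46 mm, 34 mm high, about 150 g; the point is its centre, 17 mm above its underside; gripped across its width. Two or three of bundle_a, bundle_b, bundle_c are present, an absent one is None
- bundle_c_mid (a point): loose bundle of nine olive-green tiles in a paper band, 72 mm long (its y), 49 mm wide (its x), solid core 68 x 46 mm, 34 mm high, about 150 g; the point is its centre, 17 mm above its underside; gripped across its width. Two or three of bundle_a, bundle_b, bundle_c are present, an absent one is None
- block_40_mid (a point): loose beech packing block 40 mm long (its y) with thin cork end faces, 46 mm wide (its x), 34 mm high, 35 g; the point is its centre, 17 mm above its underside; gripped across its width. The four packing blocks differ only in length: 40, 68, 88 and 112 mm
- block_68_mid (a point): loose beech packing block 68 mm long (its y) with thin cork end faces, 46 mm wide (its x), 34 mm high, 59 g; the point is its centre, 17 mm above its underside; gripped across its width. The four packing blocks differ only in length: 40, 68, 88 and 112 mm
- block_88_mid (a point): loose beech packing block 88 mm long (its y) with thin cork end faces, 46 mm wide (its x), 34 mm high, 77 g; the point is its centre, 17 mm above its underside; gripped across its width. The four packing blocks differ only in length: 40, 68, 88 and 112 mm
- block_112_mid (a point): loose beech packing block 112 mm long (its y) with thin cork end faces, 46 mm wide (its x), 34 mm high, 98 g; the point is its centre, 17 mm above its underside; gripped across its width. The four packing blocks differ only in length: 40, 68, 88 and 112 mm
- tea_mug_mid (a point): bystander: blue and white mug, 92 mm high; the point is half-way up
- lot_stamp_mid (a point): bystander: wooden rubber stamp, 73 mm high; the point is half-way up
Things that resemble listed ones, but are neither listed nor needed, are in the scene too. What is shaped like the part that bears block_68_mid but turquoise is not meant.

How it is judged:
On the way, in this order (a step that is already met when the one before it is completed fails the run):
1. the lid is up, its stay locked past straight, and the hand is off lid and stay (value of joint stay_knee above 2.84 rad and value of joint lid above 1.42 rad and contact force between the fingers and case below 0.2 N), for 0.3 s.
2. all bundles and the right block lie in the front lane, with the stay still locked (value of joint stay_knee above 2.84 rad and value of joint lid above 1.42 rad and ((x of bundle_a_mid in the frame of case between -0.039 and -0.015 m and z of bundle_a_mid in the frame of case between 0.021 and 0.037 m and y of bundle_a_mid in the frame of case between -0.114 and -0.078 m) or (x of bundle_b_mid in the frame of case between -0.039 and -0.015 m and z of bundle_b_mid in the frame of case between 0.021 and 0.037 m and y of bundle_b_mid in the frame of case between -0.114 and -0.078 m) or (x of bundle_c_mid in the frame of case between -0.039 and -0.015 m and z of bundle_c_mid in the frame of case between 0.021 and 0.037 m and y of bundle_c_mid in the frame of case between -0.114 and -0.078 m)) and ((x of bundle_a_mid in the frame of case between -0.039 and -0.015 m and z of bundle_a_mid in the frame of case between 0.021 and 0.037 m and y of bundle_a_mid in the frame of case between -0.04 and -0.004 m) or (x of bundle_b_mid in the frame of case between -0.039 and -0.015 m and z of bundle_b_mid in the frame of case between 0.021 and 0.037 m and y of bundle_b_mid in the frame of case between -0.04 and -0.004 m) or (x of bundle_c_mid in the frame of case between -0.039 and -0.015 m and z of bundle_c_mid in the frame of case between 0.021 and 0.037 m and y of bundle_c_mid in the frame of case between -0.04 and -0.004 m)) and x of bundle_a_mid in the frame of case between -0.039 and -0.015 m and z of bundle_a_mid in the frame of case between 0.021 and 0.037 m and x of bundle_b_mid in the frame of case between -0.039 and -0.015 m and z of bundle_b_mid in the frame of case between 0.021 and 0.037 m and x of bundle_c_mid in the frame of case between -0.039 and -0.015 m and z of bundle_c_mid in the frame of case between 0.021 and 0.037 m and ((x of block_112_mid in the frame of case between -0.039 and -0.015 m and z of block_112_mid in the frame of case between 0.021 and 0.037 m and y of block_112_mid in the frame of case between 0.059 and 0.087 m and (x of block_40_mid in the frame of case below -0.115 m or x of block_40_mid in the frame of case above 0.115 m or y of block_40_mid in the frame of case below -0.15 m or y of block_40_mid in the frame of case above 0.15 m)) or (x of block_40_mid in the frame of case between -0.039 and -0.015 m and z of block_40_mid in the frame of case between 0.021 and 0.037 m and y of block_40_mid in the frame of case between 0.096 and 0.124 m and ((x of bundle_a_mid in the frame of case between -0.039 and -0.015 m and z of bundle_a_mid in the frame of case between 0.021 and 0.037 m and y of bundle_a_mid in the frame of case between 0.034 and 0.07 m) or (x of bundle_b_mid in the frame of case between -0.039 and -0.015 m and z of bundle_b_mid in the frame of case between 0.021 and 0.037 m and y of bundle_b_mid in the frame of case between 0.034 and 0.07 m) or (x of bundle_c_mid in the frame of case between -0.039 and -0.015 m and z of bundle_c_mid in the frame of case between 0.021 and 0.037 m and y of bundle_c_mid in the frame of case between 0.034 and 0.07 m)) and (x of block_112_mid in the frame of case below -0.115 m or x of block_112_mid in the frame of case above 0.115 m or y of block_112_mid in the frame of case below -0.15 m or y of block_112_mid in the frame of case above 0.15 m))) and (x of block_68_mid in the frame of case below -0.115 m or x of block_68_mid in the frame of case above 0.115 m or y of block_68_mid in the frame of case below -0.15 m or y of block_68_mid in the frame of case above 0.15 m) and (x of block_88_mid in the frame of case below -0.115 m or x of block_88_mid in the frame of case above 0.115 m or y of block_88_mid in the frame of case below -0.15 m or y of block_88_mid in the frame of case above 0.15 m)), for 0.3 s.
3. the stay's knee is broken (value of joint stay_knee below 2.6 rad), for 0.1 s.
At the end, for the whole second after the job is handed in: Lid shut (under 0.03 rad). In the front lane, flat and within 12 mm of its middle: bundles within 18 mm of y = -96, -22 (and +52) mm of the case, then the 112 mm block at y = 73 (two bundles) or the 40 mm block at y = 110 (three), within 14 mm. Other blocks outside the case (value of joint lid below 0.03 rad and ((x of bundle_a_mid in the frame of case between -0.039 and -0.015 m and z of bundle_a_mid in the frame of case between 0.021 and 0.037 m and y of bundle_a_mid in the frame of case between -0.114 and -0.078 m) or (x of bundle_b_mid in the frame of case between -0.039 and -0.015 m and z of bundle_b_mid in the frame of case between 0.021 and 0.037 m and y of bundle_b_mid in the frame of case between -0.114 and -0.078 m) or (x of bundle_c_mid in the frame of case between -0.039 and -0.015 m and z of bundle_c_mid in the frame of case between 0.021 and 0.037 m and y of bundle_c_mid in the frame of case between -0.114 and -0.078 m)) and ((x of bundle_a_mid in the frame of case between -0.039 and -0.015 m and z of bundle_a_mid in the frame of case between 0.021 and 0.037 m and y of bundle_a_mid in the frame of case between -0.04 and -0.004 m) or (x of bundle_b_mid in the frame of case between -0.039 and -0.015 m and z of bundle_b_mid in the frame of case between 0.021 and 0.037 m and y of bundle_b_mid in the frame of case between -0.04 and -0.004 m) or (x of bundle_c_mid in the frame of case between -0.039 and -0.015 m and z of bundle_c_mid in the frame of case between 0.021 and 0.037 m and y of bundle_c_mid in the frame of case between -0.04 and -0.004 m)) and x of bundle_a_mid in the frame of case between -0.039 and -0.015 m and z of bundle_a_mid in the frame of case between 0.021 and 0.037 m and x of bundle_b_mid in the frame of case between -0.039 and -0.015 m and z of bundle_b_mid in the frame of case between 0.021 and 0.037 m and x of bundle_c_mid in the frame of case between -0.039 and -0.015 m and z of bundle_c_mid in the frame of case between 0.021 and 0.037 m and ((x of block_112_mid in the frame of case between -0.039 and -0.015 m and z of block_112_mid in the frame of case between 0.021 and 0.037 m and y of block_112_mid in the frame of case between 0.059 and 0.087 m and (x of block_40_mid in the frame of case below -0.115 m or x of block_40_mid in the frame of case above 0.115 m or y of block_40_mid in the frame of case below -0.15 m or y of block_40_mid in the frame of case above 0.15 m)) or (x of block_40_mid in the frame of case between -0.039 and -0.015 m and z of block_40_mid in the frame of case between 0.021 and 0.037 m and y of block_40_mid in the frame of case between 0.096 and 0.124 m and ((x of bundle_a_mid in the frame of case between -0.039 and -0.015 m and z of bundle_a_mid in the frame of case between 0.021 and 0.037 m and y of bundle_a_mid in the frame of case between 0.034 and 0.07 m) or (x of bundle_b_mid in the frame of case between -0.039 and -0.015 m and z of bundle_b_mid in the frame of case between 0.021 and 0.037 m and y of bundle_b_mid in the frame of case between 0.034 and 0.07 m) or (x of bundle_c_mid in the frame of case between -0.039 and -0.015 m and z of bundle_c_mid in the frame of case between 0.021 and 0.037 m and y of bundle_c_mid in the frame of case between 0.034 and 0.07 m)) and (x of block_112_mid in the frame of case below -0.115 m or x of block_112_mid in the frame of case above 0.115 m or y of block_112_mid in the frame of case below -0.15 m or y of block_112_mid in the frame of case above 0.15 m))) and (x of block_68_mid in the frame of case below -0.115 m or x of block_68_mid in the frame of case above 0.115 m or y of block_68_mid in the frame of case below -0.15 m or y of block_68_mid in the frame of case above 0.15 m) and (x of block_88_mid in the frame of case below -0.115 m or x of block_88_mid in the frame of case above 0.115 m or y of block_88_mid in the frame of case below -0.15 m or y of block_88_mid in the frame of case above 0.15 m) and linear speed of each of bundle_a, bundle_b, bundle_c, block_40, block_112 below 0.02 m/s); the robot touches nothing.
It fails at once if the lid slams: it comes down between 0.15 and 0.03 rad faster than 1 rad/s (value of joint lid between 0.03 and 0.15 rad and velocity of joint lid below -1 rad/s).
It fails at once if the mug or the stamp is moved more than 30 mm (distance of any of tea_mug_mid, lot_stamp_mid from where it was at the start of the episode above 0.03 m).
Of bundle_a, bundle_b, bundle_c only 2 to 3 are there at a start; the rules pass over those that are not, and their reading is None.
At some moment in a run one of bundle_a, bundle_b, bundle_c, block_40, block_68, block_88, block_112 may be knocked a few centimetres aside while the robot is not near it.
It also fails if it takes over 210 s, if anything falls off the work surface, if the arm or the gripper's body presses on something with over 40 N, if the wrist force passes 120 N, or if a joint passes its speed limit or range.

## Working session

There is one attempt and no reset: what is moved stays moved. The work goes in short steps, Python scripts to look and compute and a tool call to move; the robot and the scene stay as the last step left them, time stands still between calls to the robot, and variables do not carry over. Pictures are saved under pics/ and viewed, about 12 in all and at most 16, crops included, and the job is handed in when it is done.

Besides the shell and the picture viewer there is one more tool, called after "Request:" in YAML: its name, and indented under it one key for each argument. move_arm: Moves the arm, as the interface text tells. Its arguments: {"type":"object","properties":{"increments":{"type":"array"}},"required":["increments"]}

```bash
mkdir -p pics; ls; cat > h.py <<'E'
import numpy as np, cv2
from workcell import bot
from scipy.spatial.transform import Rotation as R
def cam(name):
    o=bot.get_obs(); im,d=bot.camera(name); p=bot.camera_params(name)
    K=np.array(p["camera_matrix"]);D=np.array(p["dist"])
    if name=="wrist":
        T=np.eye(4);T[:3,:3]=R.from_quat(o["tool_rot"]).as_matrix();T[:3,3]=o["eef_pos"]
        T=T@np.array(p["T_tool_cam"])
    else:
        M=np.eye(4);M[:3,:3]=cv2.Rodrigues(np.array(p["rvec"],float))[0];M[:3,3]=np.ravel(p["tvec"]);T=np.linalg.inv(M)
    return im,d,K,D,T
def rays(uv,K,D,T):
    n=cv2.undistortPoints(np.array(uv,float).reshape(-1,1,2),K,D).reshape(-1,2)
    v=np.c_[n,np.ones(len(n))]@T[:3,:3].T
    return T[:3,3],v
def onplane(uv,z,K,D,T):
    c,v=rays(uv,K,D,T); return c+v*((z-c[2])/v[:,2])[:,None]
def cloud(d,K,D,T):
    h,w=d.shape;u,v=np.meshgrid(np.arange(w),np.arange(h))
    c,r=rays(np.c_[u.ravel(),v.ravel()],K,D,T)
    P=(c+r*d.reshape(-1,1)).reshape(h,w,3);P[d==0]=np.nan;return P
def st():
    o=bot.get_obs();M=R.from_quat(o["tool_rot"]).as_matrix()
    print("t",round(o["clock"],2),"p",np.round(o["eef_pos"],4),"F",np.round(o["ft_force"],1),"g",round(o["grip_width"],4),"q",np.round(o["joint_pos"],2))
    print(np.round(M,3).tolist())
E
python3 - <<'E'
from h import *
st()
for n in("scene","side","wrist"):
    im,d,K,D,T=cam(n);cv2.imwrite(f"pics/{n}0.png",im);np.savez(f"{n}0.npz",im=im,d=d,K=K,D=D,T=T);print(n,np.round(T[:3],3).tolist())
E
```

```text
pics
t 0.0 p [0.4994 0.     0.2304] F [ 0.1  0.1 -0.3] g 0.0856 q [ 0.    0.24  0.    1.34 -0.    1.57]
[[0.0, -0.002, 1.0], [-1.0, -0.0, 0.0], [0.0, -1.0, -0.002]]
scene [[-0.832, -0.347, 0.433, -0.185], [-0.555, 0.53, -0.641, 0.997], [-0.007, -0.774, -0.633, 1.096]]
side [[0.861, -0.239, 0.45, 0.014], [-0.509, -0.407, 0.758, -0.952], [0.002, -0.882, -0.472, 0.623]]
wrist [[1.0, 0.002, -0.001, 0.498], [0.002, -0.952, -0.306, 0.078], [-0.002, 0.306, -0.952, 0.373]]
```

View pics/scene0.png

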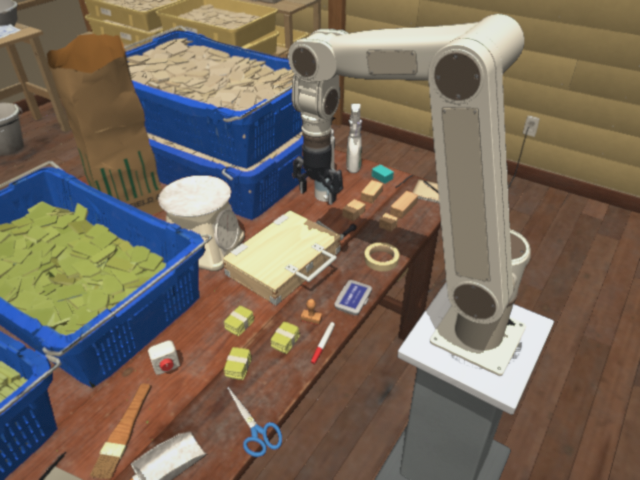

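View pics/side0.png

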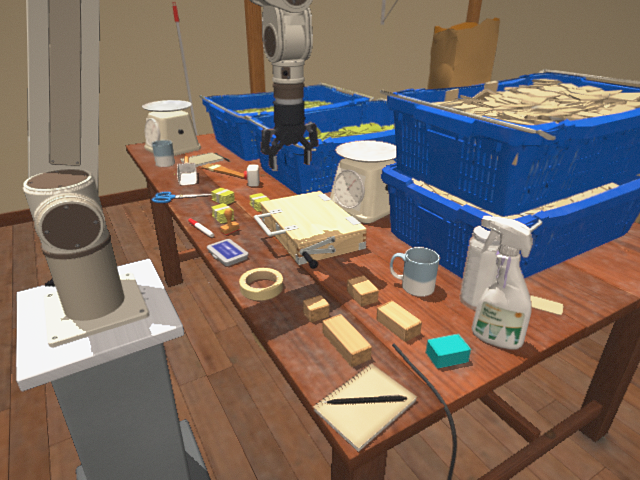

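The scene view shows three bundles at (238,320), (285,337), (237,363), the stamp at (311,311) and the case with its bar at (320,262). The side view shows four blocks around (317,308), (363,291), (399,320), (346,338), the mug at (420,270) and the knob at (310,262).

```bash
cat > m.py <<'E'
from h import *
for n in("scene","side"):
    f=np.load(f"{n}0.npz");im,d,K,D,T=[f[k] for k in("im","d","K","D","T")]
    P=cloud(d,K,D,T);hsv=cv2.cvtColor(im,cv2.COLOR_BGR2HSV);X,Y,Z=P[...,0],P[...,1],P[...,2]
    ok=(X>.2)&(X<.85)&(abs(Y)<.62)
    tb=ok&(Z<0.008);print(n,"table z",np.nanmedian(Z[tb]))
    m=(ok&(Z>.012)&(Z<.13)).astype(np.uint8)
    m=cv2.morphologyEx(m,cv2.MORPH_OPEN,np.ones((2,2)))
    k,l,s,c=cv2.connectedComponentsWithStats(m)
    for i in range(1,k):
        if s[i,4]<60: continue
        q=l==i;zt=np.nanpercentile(Z[q],95);top=q&(Z>zt-.008)
        r=cv2.minAreaRect(np.c_[X[top],Y[top]].astype(np.float32)*1000)
        print(n,np.round(c[i]),s[i,4],"z95 %.3f"%zt,"rect",np.round(r[0]),np.round(r[1]),round(r[2],1),"hsv",np.median(hsv[top],0))
E
python3 m.py
```

```text
scene table z -0.0022869449009350618
scene [354. 155.] 451 z95 0.120 rect [ 679. -507.] [45. 29.] 37.4 hsv [ 22.  26. 199.]
scene [266. 194.] 1510 z95 0.120 rect [738. -61.] [195. 350.] 40.3 hsv [109. 180.  90.]
scene [383. 173.] 225 z95 0.037 rect [ 559. -513.] [48. 69.] 73.7 hsv [ 87. 157. 196.]
scene [322. 191.] 195 z95 0.260 rect [459.  14.] [16.  9.] 46.9 hsv [ 25.  14. 113.]
scene [373. 191.] 294 z95 0.037 rect [ 536. -394.] [43. 91.] 3.6 hsv [ 19.  95. 232.]
scene [404. 204.] 393 z95 0.037 rect [ 409. -388.] [116.  44.] 88.8 hsv [ 16. 104. 228.]
scene [354. 209.] 282 z95 0.037 rect [ 535. -269.] [71. 43.] 83.9 hsv [ 17.  105.  215.5]
scene [274. 253.] 7714 z95 0.084 rect [621. 107.] [320. 222.] 23.2 hsv [ 20.  36. 148.]
scene [389. 221.] 189 z95 0.037 rect [ 407. -273.] [42. 44.] 89.8 hsv [ 15.  106.  148.5]
scene [382. 256.] 434 z95 0.028 rect [ 345. -117.] [ 96. 104.] 29.7 hsv [ 24.  81. 217.]
scene [119. 290.] 2380 z95 0.200 rect [682. 515.] [312.  29.] 85.9 hsv [110. 135. 176.]
scene [150. 323.] 3226 z95 0.118 rect [678. 458.] [320.  19.] 89.6 hsv [108. 186.  86.]
scene [3
[... 1216 characters left out ...]
 46. 188.]
side [262. 283.] 683 z95 0.026 rect [ 349. -124.] [100.  96.] 34.0 hsv [ 20.   94.5 237.5]
side [363. 290.] 554 z95 0.035 rect [ 537. -276.] [65. 45.] 84.9 hsv [ 21. 105. 246.]
side [317. 307.] 433 z95 0.036 rect [ 409. -278.] [40. 47.] 85.8 hsv [ 15. 120. 187.]
side [400. 319.] 922 z95 0.035 rect [ 540. -400.] [46. 86.] 5.2 hsv [ 23.  93. 246.]
side [348. 339.] 1273 z95 0.036 rect [ 412. -393.] [110.  47.] 88.8 hsv [ 21. 103. 245.]
side [449. 350.] 953 z95 0.034 rect [ 563. -519.] [46. 71.] 76.9 hsv [ 89. 204. 224.]
side [405. 358.] 134 z95 0.027 rect [ 479. -478.] [ 8. 38.] 1.0 hsv [45. 28. 81.]
side [368. 400.] 417 z95 0.018 rect [ 359. -533.] [  8. 138.] 63.2 hsv [19. 24. 44.]
```

```bash
python3 - <<'E'
from h import *
for n in("scene","side","wrist"):
    f=np.load(f"{n}0.npz");im,d,K,D,T=[f[k] for k in("im","d","K","D","T")]
    P=cloud(d,K,D,T);X,Y,Z=P[...,0],P[...,1],P[...,2]
    m=((X>.3)&(X<.72)&(abs(Y)<.26)&(Z>.059)&(Z<.075)).astype(np.uint8)
    m=cv2.morphologyEx(m,cv2.MORPH_OPEN,np.ones((9,9)))
    k,l,s,c=cv2.connectedComponentsWithStats(m);i=1+np.argmax(s[1:,4]);q=l==i
    r=cv2.minAreaRect(np.c_[X[q],Y[q]].astype(np.float32)*1000);print(n,s[i],"z",np.nanmedian(Z[q]),r)
    # bar / knob : off-lid points
    for nm,bb in(("bar",(X>.2)&(X<.42)&(abs(Y)<.12)&(Z>.045)&(Z<.09)),("knob",(X>.3)&(X<.6)&(Y<-.1)&(Y>-.25)&(Z>.03)&(Z<.09))):
        k2=bb&(d>0)
        if k2.sum(): print(nm,k2.sum(),np.round(np.nanpercentile(np.c_[X[k2],Y[k2],Z[k2]],[2,50,98],axis=0),3).tolist())
E
```

```text
scene [ 228  213  108   73 4347] z 0.0680626376874669 ((582.979248046875, 52.01698303222656), (304.61474609375, 212.6067352294922), 87.20148468017578)
knob 133 [[0.465, -0.249, 0.03], [0.476, -0.149, 0.051], [0.562, -0.103, 0.061]]
side [ 268  192   93   53 3230] z 0.06826497798799525 ((581.562255859375, 48.58351135253906), (313.132568359375, 211.8673858642578), 85.92825317382812)
knob 282 [[0.464, -0.249, 0.032], [0.513, -0.138, 0.046], [0.566, -0.1, 0.065]]
wrist [  277     0   315   324 78146] z 0.06766039821730283 ((575.9107666015625, 32.019775390625), (276.44940185546875, 224.2622528076172), 86.0619888305664)
knob 1461 [[0.465, -0.249, 0.031], [0.48, -0.149, 0.053], [0.562, -0.102, 0.065]]
```

View pics/wrist0.png

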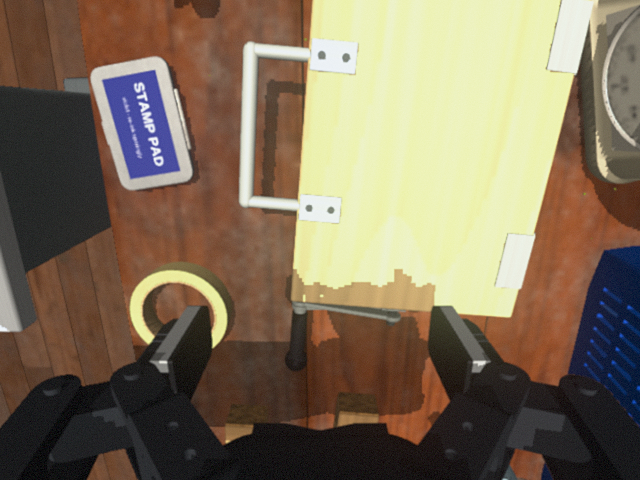

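The wrist view shows the lid's front edge near (313,0) to (295,303), its right corners at (295,303) and (512,317), the bar from (250,48) to (246,202), and the knob tip at (296,357).

```bash
python3 - <<'E'
from h import *
f=np.load("wrist0.npz");im,d,K,D,T=[f[k] for k in("im","d","K","D","T")]
p=onplane([[313,2],[294,300],[512,317],[572,20]],.068,K,D,T);print(np.round(p,4))
print("yaw front edge",np.degrees(np.arctan2(*( (p[0]-p[1])[[1,0]]))))
print("yaw right edge",np.degrees(np.arctan2(*( (p[2]-p[1])[[1,0]]))), np.linalg.norm(p[2]-p[1]))
b=onplane([[251,60],[247,190]],.066,K,D,T);print("bar",np.round(b,4),np.degrees(np.arctan2(*((b[0]-b[1])[[1,0]]))))
print(onplane([[252,43],[246,208]],.066,K,D,T))
print("knob",onplane([[301,312],[296,357]],.05,K,D,T))
# bar by colour/ depth
P=cloud(d,K,D,T);X,Y,Z=P[...,0],P[...,1],P[...,2]
q=(X>.38)&(X<.45)&(Y>-.03)&(Y<.12)&(Z>.055)&(Z<.085)
print(q.sum(),np.nanmedian(P[q],0));A=np.c_[X[q],Y[q]];v=cv2.fitLine(A.astype(np.float32),cv2.DIST_HUBER,0,.01,.01).ravel();print(v,np.degrees(np.arctan2(v[1],v[0])),A.min(0),A.max(0),np.nanpercentile(Z[q],[2,98]))
E
```

```text
[[ 0.4925  0.1565  0.068 ]
 [ 0.4747 -0.0795  0.068 ]
 [ 0.6746 -0.0972  0.068 ]
 [ 0.6831  0.148   0.068 ]]
yaw front edge 85.67662063779315
yaw right edge -5.049888144145334 0.20070733846696973
bar [[0.446  0.1181 0.066 ]
 [0.4378 0.0195 0.066 ]] 85.27564587186137
[[0.4472562  0.12976958 0.066     ]
 [0.43615701 0.00434299 0.066     ]]
knob [[ 0.47973296 -0.10163559  0.05      ]
 [ 0.47397496 -0.1525238   0.05      ]]
2356 [0.4416673  0.06492663 0.06751596]
[0.0653813  0.9978604  0.44149616 0.06283962] 86.25125 [0.43035444 0.00477549] [0.44999631 0.11993283] [0.06324233 0.06967922]
```

```bash
cat >> h.py <<'E'
C0=np.array([.587,.0566,0]);YAW=np.radians(-4.5)
def c2w(p): return C0+R.from_euler('z',YAW).apply(p)
def w2c(p): return R.from_euler('z',-YAW).apply(np.array(p)-C0)
def go(target,yaw=None):  # world TCP target -> scaled tool-axis shift, twist
    o=bot.get_obs();M=R.from_quat(o["tool_rot"]).as_matrix()
    s=M.T@(np.array(target)-o["eef_pos"])/.2
    cy=np.degrees(np.arctan2(M[1,2],M[0,2]))
    print("t",round(o["clock"],1),"p",np.round(o["eef_pos"],4),"case",np.round(w2c(o["eef_pos"]),4),"yaw",round(cy,1),"F",np.round(o["ft_force"],1),"g",round(o["grip_width"],3),"shift",np.round(s,3),"mm",round(np.linalg.norm(s)*200), "twist" if yaw is not None else "", None if yaw is None else round(np.radians(cy-yaw)/2,4))
E
python3 - <<'E'
from h import *
go([.4415,.068,.13],-4.5)
for n in("scene","side"):
    f=np.load(f"{n}0.npz");im,d,K,D,T=[f[k] for k in("im","d","K","D","T")]
    P=cloud(d,K,D,T).reshape(-1,3)
    H=np.full((12,30),np.nan)
    for i in range(12):
        for j in range(30):
            q=(abs(P[:,0]-(.3+i*.04))<.02)&(abs(P[:,1]-(.56-j*.04))<.02)
            if q.sum()>3:H[i,j]=np.nanpercentile(P[q,2],98)
    print(n,"cols y=.56..-.6")
    for i in range(12):print("%.2f"%(.3+i*.04),' '.join('%3.0f'%(v*100) if v==v else '  .' for v in H[i]))
E
```

```text
t 0.1 p [ 0.4995 -0.      0.2306] case [-0.0828 -0.0633  0.2306] yaw -0.0 F [ 0.5 -0.3 -0.1] g 0.085 shift [-0.34   0.504 -0.289] mm 135 twist 0.0392
scene cols y=.56..-.6
0.30   1   1   0   0   0   0   1   2   2   1   0   2   2  72  73  72   3   3   3   0   0   0   0   0   1   0   1   .   .   .
0.34   0   1   0   0   0   0   0   1   2   2   0   2   2  71  72  71   3   0   3   0   0   0   0   0   0   1   1   2 -13   .
0.38   0   1   1   0   0   0   4   4   0   7   1   2   2  71  71  71   3   3   3   0   3   4   3   4   4   3   1   2   2   .
0.42   0   0   1   3   3   0   4   4   0   2   0   6   7  69  70   1   0   0   0   0   3   4   3   4   4   4   1   1   2   1
0.46   0   0   3   4   4   0   0   0   0   0   0   7   7  69  68  69   7   6   6   0   0   0   0   0   0   2   2   0   1   0
0.50   0   0   0   0   3   3   3   3   0   7   7   7   7  68  68  68   7   5   2   0   3   3   1   3   3   1   1   1   1   0
0.54   0   0   0   0   0   3   4   4   0   7   7   7   7  66  40  67   7 -74   0   0   4   4   3   4   4   4   3   4   0   0
0.58   6   7   7   0   0   0   3   3   0   7   7   7 
[... 1392 characters left out ...]
  7   7   7  40  61   7   5   0   0   4   4   3   4   4   4   3   3   0   0
0.58   2   7   7   0   0   0   3 -31 -75   7   7   7   7   7  34   7   7   7   0   0   3   0   0   3   4   3   3   3   3   0
0.62   .   7   7   0   0   0   .   .   .   7   7   7   7   7   7   7   7   0   0   0   6   8   9   0   0   0   0   3   0   0
0.66  21  21  21  19  17  18  19  21  21   7   7   7   7   7   7   7   7   5   0   0   1   9   9   9   0   0  26  26  14   0
0.70  20   6  10  10  11  12  12  16  19   7   7   7   7   7   7   0   0   0   0   0   0   9   9   9  15  14  26  26  24   0
0.74   .   .   .   .   .   .   4  20  20  20  19  19  20   8  41  41  41  41  41  41  41  41  41  41  41  39   .   .   0   0
```

Request:
move_arm:
  increments:
    - {"grip":0.45,"linear":[-0.079,0.1,-0.079],"twist":0.04}
    - {"grip":0.45,"linear":[-0.079,0.1,-0.079],"twist":0}
    - {"grip":0.45,"linear":[-0.079,0.1,-0.079],"twist":0}
    - {"grip":0.45,"linear":[-0.079,0.1,-0.079],"twist":0}
    - {"grip":0.45,"linear":[0,0,0],"twist":0}

```text
clock: 0.65
eef_pos: [0.4382, 0.0679, 0.1469]
tool_rot: [-0.479, 0.521, -0.521, 0.477]
ft_force: [-0.3, 0.5, -0.0]
grip_width: 0.0471
```

Request:
move_arm:
  increments:
    - {"grip":0.45,"linear":[0,0.17,0.017],"twist":0}
    - {"grip":0.45,"linear":[0,0.17,0],"twist":0}
    - {"grip":0.45,"linear":[0,0.17,0],"twist":0}
    - {"grip":0.45,"linear":[0,0,0],"twist":0}
    - {"grip":0.45,"linear":[0,0,0],"twist":0}

```text
clock: 1.15
eef_pos: [0.4468, 0.0671, 0.046]
tool_rot: [0.477, -0.519, 0.522, -0.48]
ft_force: [0.8, -0.7, 0.1]
grip_width: 0.047
```

```bash
python3 - <<'E'
from h import *
go([.4415,.068,.044],-4.5)
im,d,K,D,T=cam("wrist");cv2.imwrite("pics/w1.png",im)
E
```

```text
t 1.1 p [0.4468 0.0671 0.046 ] case [-0.1406 -0.0005  0.046 ] yaw -4.9 F [ 0.8 -0.7  0.1] g 0.047 shift [-0.002  0.01  -0.027] mm 6 twist -0.0032
```

View pics/w1.png

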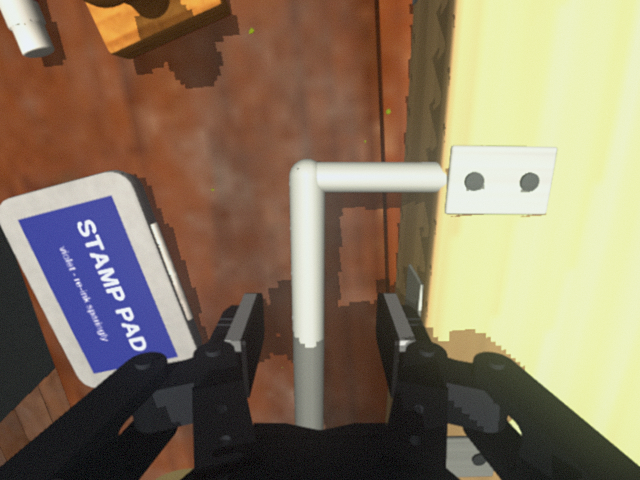

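The bar (column 308) lies between the fingers (columns 262–380). Close on it.

Request:
move_arm:
  increments:
    - {"grip":0.8,"linear":[0,0.01,-0.02],"twist":0}
    - {"grip":1,"linear":[0,0,0],"twist":0}
    - {"grip":1,"linear":[0,0,0],"twist":0}
    - {"grip":1,"linear":[0,0,0],"twist":0}
    - {"grip":1,"linear":[0,0,0],"twist":0}

```text
clock: 1.7
eef_pos: [0.4425, 0.0677, 0.0484]
tool_rot: [0.476, -0.519, 0.522, -0.48]
ft_force: [0.0, 0.2, -4.4]
grip_width: 0.0096
```

```bash
python3 - <<'E'
from h import *
go([.4415,.068,.044],-4.5)
E
```

```text
t 1.7 p [0.4425 0.0677 0.0484] case [-0.145  -0.0002  0.0484] yaw -4.9 F [ 0.   0.2 -4.4] g 0.01 shift [-0.001  0.022 -0.005] mm 4 twist -0.0034
```

Request:
move_arm:
  increments:
    - {"grip":1,"linear":[0,-0.123,0.006],"twist":0}
    - {"grip":1,"linear":[0,-0.122,0.018],"twist":0}
    - {"grip":1,"linear":[0,-0.12,0.031],"twist":0}
    - {"grip":1,"linear":[0,-0.116,0.042],"twist":0}
    - {"grip":1,"linear":[0,-0.111,0.054],"twist":0}

```text
clock: 2.2
eef_pos: [0.4759, 0.0648, 0.1695]
tool_rot: [0.474, -0.517, 0.525, -0.482]
ft_force: [9.7, 1.6, -11.6]
grip_width: 0.0096
```

```bash
cat >> h.py <<'E'
def arc(H=None):
    p=w2c(bot.get_obs()["eef_pos"]);b=p+[0,0,.0146]
    hx,hz=.101,.058
    r=np.hypot(b[0]-hx,b[2]-hz);print("bar r",round(r,4),"theta",round(np.arctan2(b[2]-hz,hx-b[0]),3))
E
python3 - <<'E'
from h import *
go([.4415,.068,.044],-4.5);arc()
E
```

```text
t 2.2 p [0.4759 0.0648 0.1695] case [-0.1114 -0.0006  0.1695] yaw -4.9 F [  9.7   1.6 -11.6] g 0.01 shift [-0.001  0.625 -0.182] mm 130 twist -0.0035
bar r 0.2471 theta 0.536
```

Request:
move_arm:
  increments:
    - {"grip":1,"linear":[0,-0.103,0.066],"twist":0}
    - {"grip":1,"linear":[0,-0.0955,0.076],"twist":0}
    - {"grip":1,"linear":[0,-0.087,0.085],"twist":0}
    - {"grip":1,"linear":[0,-0.078,0.094],"twist":0}
    - {"grip":1,"linear":[0,-0.068,0.102],"twist":0}

```text
clock: 2.7
eef_pos: [0.5614, 0.0573, 0.2595]
tool_rot: [0.474, -0.517, 0.525, -0.482]
ft_force: [1.9, 0.4, -10.7]
grip_width: 0.0096
```

```bash
python3 - <<'E'
from h import *
go([.4415,.068,.044],-4.5);arc()
E
```

```text
t 2.7 p [0.5614 0.0573 0.2595] case [-0.0256 -0.0014  0.2595] yaw -4.9 F [  1.9   0.4 -10.7] g 0.01 shift [-1.000e-03  1.068e+00 -6.180e-01] mm 247 twist -0.0035
bar r 0.2504 theta 1.041
```

Request:
move_arm:
  increments:
    - {"grip":1,"linear":[0,-0.053,0.109],"twist":0}
    - {"grip":1,"linear":[0,-0.042,0.114],"twist":0}
    - {"grip":1,"linear":[0,-0.03,0.118],"twist":0}
    - {"grip":1,"linear":[0,-0.01,0.05],"twist":0}
    - {"grip":1,"linear":[0,0,0],"twist":0}

```text
clock: 3.2
eef_pos: [0.6391, 0.0505, 0.2918]
tool_rot: [0.475, -0.519, 0.523, -0.481]
ft_force: [0.3, 1.0, -1.6]
grip_width: 0.0091
```

```bash
python3 - <<'E'
from h import *
go([.4415,.068,.044],-4.5);arc()
im,d,K,D,T=cam("side");cv2.imwrite("pics/s2.png",im);np.savez("s2.npz",im=im,d=d,K=K,D=D,T=T)
E
```

```text
t 3.2 p [0.6391 0.0505 0.2918] case [ 0.0524 -0.002   0.2918] yaw -4.9 F [ 0.3  1.  -1.6] g 0.009 shift [-1.000e-03  1.230e+00 -1.004e+00] mm 317 twist -0.0035
bar r 0.2531 theta 1.378
```

View pics/s2.png

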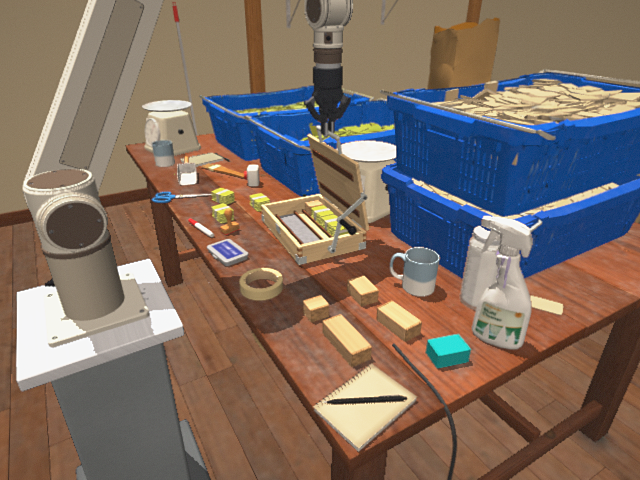

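The lid is up near 1.38 rad; the knob is at about (348,228). Release and rise, and measure the knob.

Request:
move_arm:
  increments:
    - {"grip":0.55,"linear":[0,0,0],"twist":0}
    - {"grip":0.55,"linear":[0,0,0],"twist":0}
    - {"grip":0.55,"linear":[0,-0.15,0],"twist":0}
    - {"grip":0.55,"linear":[0,-0.2,0],"twist":0}
    - {"grip":0.55,"linear":[0,-0.1,0],"twist":0}

```text
clock: 3.75
eef_pos: [0.634, 0.0502, 0.3802]
tool_rot: [0.478, -0.52, 0.521, -0.479]
ft_force: [0.3, -0.4, 0.8]
grip_width: 0.0383
```

```bash
python3 - <<'E'
from h import *
for n in("side","scene","wrist"):
    im,d,K,D,T=cam(n)
    P=cloud(d,K,D,T);W=w2c(P.reshape(-1,3)).reshape(P.shape);V=im.max(2)
    q=(W[...,1]<-.172)&(W[...,1]>-.23)&(W[...,2]>.06)&(W[...,2]<.16)&(abs(W[...,0])<.09)&(V<90)
    print(n,q.sum(),np.round(np.nanpercentile(W[q],[5,50,95],axis=0),4).tolist() if q.sum() else "")
    q=(W[...,2]>.2)&(W[...,2]<.33)&(abs(W[...,1])<.13)&(W[...,0]>0)&(W[...,0]<.12)
    if q.sum()>20:
        p=cv2.fitLine(W[q][:,[0,2]].astype(np.float32),cv2.DIST_HUBER,0,.01,.01).ravel();print("lid line",p,np.arctan2(abs(p[1]),-p[0]*np.sign(p[1])),q.sum())
    np.savez(n+"3.npz",im=im,d=d,K=K,D=D,T=T)
go(c2w([.03,-.198,.25]),-4.5)
E
```

```text
side 88 [[-0.0013, -0.2291, 0.1159], [0.0033, -0.2072, 0.1225], [0.0113, -0.1783, 0.1277]]
lid line [ 0.1520538  -0.9883722   0.05669611  0.25118828] 1.4181504 1061
scene 68 [[-0.0022, -0.2254, 0.1138], [0.0039, -0.208, 0.1213], [0.0107, -0.175, 0.1261]]
lid line [ 0.15548494 -0.98783827  0.05855681  0.24574734] 1.414678 1376
wrist 556 [[0.0002, -0.2249, 0.1178], [0.009, -0.2045, 0.1233], [0.0162, -0.175, 0.1273]]
lid line [ 0.27193877 -0.96231455  0.06243376  0.25959846] 1.2953892 10956
t 3.9 p [0.6348 0.0503 0.3786] case [ 0.0482 -0.0025  0.3786] yaw -4.9 F [ 0.4  0.6 -0. ] g 0.038 shift [ 0.978  0.643 -0.086] mm 235 twist -0.0031
```

Request:
move_arm:
  increments:
    - {"grip":0.6,"linear":[0.24,0,-0.04],"twist":0}
    - {"grip":0.6,"linear":[0.24,0,-0.04],"twist":0}
    - {"grip":0.6,"linear":[0.24,0,-0.04],"twist":0}
    - {"grip":0.6,"linear":[0.24,0,-0.04],"twist":0}
    - {"grip":0.6,"linear":[0.03,0,-0.04],"twist":0}

```text
clock: 4.4
eef_pos: [0.5763, -0.1461, 0.3684]
tool_rot: [-0.483, 0.521, -0.516, 0.478]
ft_force: [0.2, 1.1, 0.9]
grip_width: 0.0342
```

```bash
python3 - <<'E'
from h import *
go(c2w([.009,-.199,.096]),-4.5)
E
```

```text
t 4.4 p [ 0.5763 -0.1461  0.3684] case [ 0.0052 -0.2029  0.3684] yaw -4.3 F [0.2 1.1 0.9] g 0.034 shift [-0.02   1.362  0.031] mm 272 twist 0.0015
```

Request:
move_arm:
  increments:
    - {"grip":0.6,"linear":[-0.01,0.2,0.02],"twist":0}
    - {"grip":0.6,"linear":[-0.01,0.2,0.01],"twist":0}
    - {"grip":0.6,"linear":[0,0.2,0],"twist":0}
    - {"grip":0.6,"linear":[0,0.2,0],"twist":0}
    - {"grip":0.6,"linear":[0,0.1,0],"twist":0}

```text
clock: 4.9
eef_pos: [0.576, -0.1464, 0.1797]
tool_rot: [-0.481, 0.522, -0.519, 0.477]
ft_force: [-0.6, 0.0, 0.4]
grip_width: 0.034
```

```bash
python3 - <<'E'
from h import *
go(c2w([.009,-.199,.096]),-4.5)
im,d,K,D,T=cam("wrist");cv2.imwrite("pics/w4.png",im)
E
```

```text
t 4.9 p [ 0.576  -0.1464  0.1797] case [ 0.0049 -0.2033  0.1797] yaw -4.8 F [-0.6  0.   0.4] g 0.034 shift [-0.022  0.418  0.023] mm 84 twist -0.0025
```

View pics/w4.png

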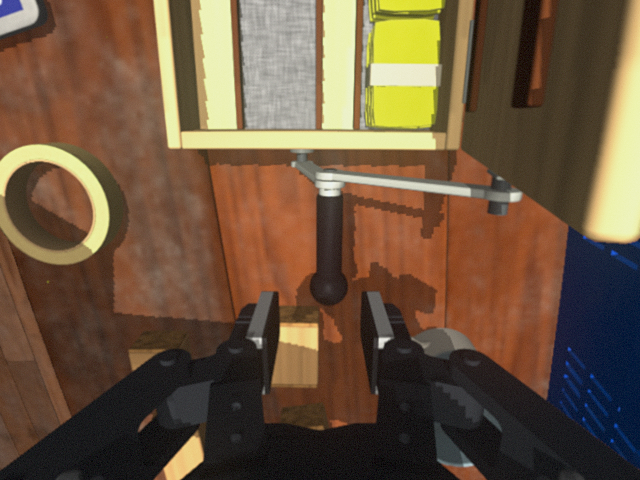

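Knob rod runs from (329,190) to the ball at (328,287), between finger columns 278–362.

```bash
python3 - <<'E'
from h import *
im,d,K,D,T=cam("wrist");print(w2c(onplane([[329,200],[328,287]],.120,K,D,T)))
im=im
E
```

```text
[[ 0.00600023 -0.16839481  0.12      ]
 [ 0.00563625 -0.21949084  0.12      ]]
```

Request:
move_arm:
  increments:
    - {"grip":0.6,"linear":[-0.02,0.14,0.02],"twist":0}
    - {"grip":0.6,"linear":[0,0.14,0.005],"twist":0}
    - {"grip":0.6,"linear":[0,0.14,0],"twist":0}
    - {"grip":0.6,"linear":[0,0,0],"twist":0}
    - {"grip":0.6,"linear":[0,0,0],"twist":0}

```text
clock: 5.5
eef_pos: [0.5823, -0.1428, 0.0987]
tool_rot: [0.48, -0.52, 0.521, -0.478]
ft_force: [-0.7, 0.7, -0.6]
grip_width: 0.0342
```

```bash
python3 - <<'E'
from h import *
go(c2w([.03,-.199,.085]),-4.5)
E
```

```text
t 5.5 p [ 0.5823 -0.1428  0.0987] case [ 0.0109 -0.1992  0.0987] yaw -4.8 F [-0.7  0.7 -0.6] g 0.034 shift [-0.002  0.068  0.095] mm 23 twist -0.0022
```

Request:
move_arm:
  increments:
    - {"grip":0.6,"linear":[0,0,0.05],"twist":0}
    - {"grip":0.6,"linear":[0,0.01,0.05],"twist":0}
    - {"grip":0.6,"linear":[0,0.02,0.05],"twist":0}
    - {"grip":0.6,"linear":[0,0.03,0.05],"twist":0}
    - {"grip":0.6,"linear":[0,0.03,0.03],"twist":0}

```text
clock: 6.0
eef_pos: [0.63, -0.1475, 0.0869]
tool_rot: [0.48, -0.519, 0.522, -0.478]
ft_force: [-18.0, 1.6, 15.7]
grip_width: 0.0341
```

```bash
cat > kn.py <<'E'
from h import *
for n in("side","scene"):
    im,d,K,D,T=cam(n)
    P=cloud(d,K,D,T);W=w2c(P.reshape(-1,3)).reshape(P.shape);V=im.max(2)
    q=(W[...,2]>.2)&(W[...,2]<.33)&(abs(W[...,1])<.13)&(W[...,0]>0)&(W[...,0]<.14)
    if q.sum()>20:
        p=cv2.fitLine(W[q][:,[0,2]].astype(np.float32),cv2.DIST_HUBER,0,.01,.01).ravel();print(n,"lid",np.arctan2(abs(p[1]),-p[0]*np.sign(p[1])),q.sum())
    q=(W[...,1]<-.172)&(W[...,1]>-.23)&(W[...,2]>.06)&(W[...,2]<.135)&(abs(W[...,0])<.09)&(V<90)
    print(n,"knob",q.sum(),np.round(np.nanpercentile(W[q],[5,50,95],axis=0),4).tolist() if q.sum() else "")
go(c2w([.06,-.199,.078]),-4.5)
E
python3 kn.py
```

```text
side lid 1.5545423 959
side knob 209 [[0.0262, -0.2271, 0.093], [0.0446, -0.2062, 0.1089], [0.0836, -0.1915, 0.1325]]
scene lid 1.5495827 1577
scene knob 155 [[0.0254, -0.212, 0.092], [0.0442, -0.1943, 0.1106], [0.0791, -0.1814, 0.1338]]
t 6.1 p [ 0.6291 -0.1474  0.0857] case [ 0.058  -0.2     0.0857] yaw -4.8 F [-5.   0.4  0.5] g 0.034 shift [-0.005  0.038  0.01 ] mm 8 twist -0.0025
```

Request:
move_arm:
  increments:
    - {"grip":0.6,"linear":[0,0.025,0.03],"twist":0}
    - {"grip":0.6,"linear":[0,0.025,0.03],"twist":0}
    - {"grip":0.6,"linear":[0,0.02,0.03],"twist":0}
    - {"grip":0.6,"linear":[0,0,0],"twist":0}
    - {"grip":0.6,"linear":[0,0,0],"twist":0}

```text
clock: 6.6
eef_pos: [0.628, -0.1479, 0.0736]
tool_rot: [-0.489, 0.531, -0.511, 0.467]
ft_force: [-2.3, 0.4, 0.4]
grip_width: 0.0343
```

```bash
python3 kn.py
```

```text
side lid 1.5497628 1010
side knob 331 [[0.0108, -0.2279, 0.087], [0.0393, -0.2082, 0.1115], [0.0826, -0.1913, 0.1327]]
scene lid 1.550133 1572
scene knob 204 [[0.0124, -0.2105, 0.0854], [0.0422, -0.1949, 0.1098], [0.0827, -0.1838, 0.1332]]
t 6.7 p [ 0.6281 -0.1479  0.0735] case [ 0.057  -0.2007  0.0735] yaw -4.9 F [-3.4  0.4  1.6] g 0.035 shift [-0.008 -0.023  0.014] mm 6 twist -0.0034
```

Request:
move_arm:
  increments:
    - {"grip":0.6,"linear":[0,0,-0.04],"twist":0}
    - {"grip":0.55,"linear":[0,-0.1,0],"twist":0}
    - {"grip":0.5,"linear":[0,-0.2,0],"twist":0}
    - {"grip":0.5,"linear":[0,-0.2,0],"twist":0}
    - {"grip":0.5,"linear":[0,-0.1,0],"twist":0}

```text
clock: 7.2
eef_pos: [0.6254, -0.1465, 0.1923]
tool_rot: [-0.489, 0.531, -0.51, 0.467]
ft_force: [-0.3, 0.1, 0.9]
grip_width: 0.0425
```

```bash
python3 kn.py; python3 - <<'E'
from h import *
im,d,K,D,T=cam("wrist");cv2.imwrite("pics/w5.png",im);np.savez("w5.npz",im=im,d=d,K=K,D=D,T=T)
E
```

```text
side lid 1.543791 802
side knob 93 [[0.0358, -0.2287, 0.0943], [0.0406, -0.206, 0.1019], [0.0478, -0.1753, 0.1067]]
scene lid 1.550499 1577
scene knob 75 [[0.0356, -0.2255, 0.0938], [0.043, -0.206, 0.102], [0.052, -0.1752, 0.1083]]
t 7.3 p [ 0.6264 -0.1467  0.1931] case [ 0.0553 -0.1996  0.1931] yaw -4.8 F [ 0.1 -0.3  0.1] g 0.043 shift [-0.006  0.574  0.046] mm 115 twist -0.003
```

View pics/w5.png

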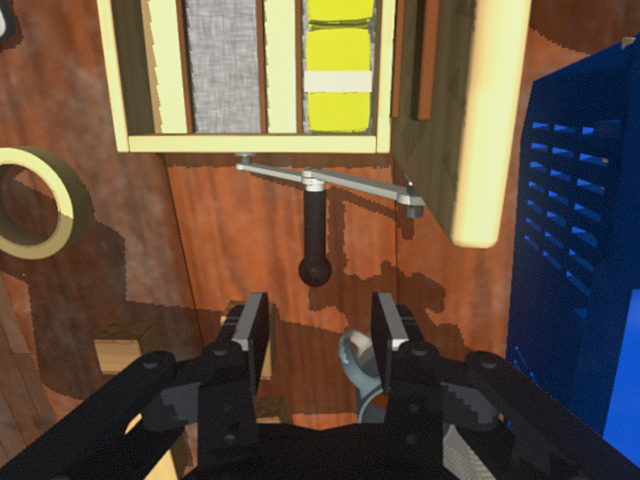

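```bash
python3 - <<'E'
from h import *
f=np.load("w5.npz");im,d,K,D,T=[f[k] for k in("im","d","K","D","T")]
P=cloud(d,K,D,T);W=w2c(P.reshape(-1,3)).reshape(P.shape)
for a,b,(u0,u1,v0,v1) in(("low",0,(252,300,150,195)),("up",0,(330,400,165,215))):
    s=W[v0:v1,u0:u1].reshape(-1,3);q=(s[:,2]>.03)&(s[:,1]<-.144)&(s[:,1]>-.18);s=s[q]
    p=cv2.fitLine(s[:,[0,2]].astype(np.float32),cv2.DIST_HUBER,0,.01,.01).ravel();print(a,q.sum(),np.round(np.median(s,0),4),"ang",np.degrees(np.arctan2(p[1],p[0])),p)
for uv in((245,160),(314,178),(315,268),(413,205),(412,190)):print(uv,np.round(W[uv[1],uv[0]],4))
E
```

```text
low 591 [ 0.0188 -0.1588  0.0653] ang 54.7391 [0.5773005  0.8165318  0.0109696  0.06138488]
up 957 [ 0.0756 -0.1549  0.1451] ang 58.96413 [0.5155745  0.8568447  0.07339885 0.14436243]
(245, 160) [-0.0109 -0.1555  0.0371]
(314, 178) [ 0.0471 -0.1581  0.1077]
(315, 268) [ 0.0471 -0.2177  0.1053]
(413, 205) [ 0.0935 -0.1588  0.1743]
(412, 190) [ 0.0932 -0.1529  0.1712]
```

```bash
python3 - <<'E'
from h import *
f=np.load("w5.npz");im,d,K,D,T=[f[k] for k in("im","d","K","D","T")]
P=cloud(d,K,D,T);W=w2c(P.reshape(-1,3)).reshape(P.shape)
for r in(20,70,115):
    print(r)
    prev=None
    for u in range(100,400,4):
        print(u,im[r,u].tolist(),np.round(W[r,u]*1000).astype(int).tolist(),end=" | ") if (170<u<300 or u>360) else None
    print()
print("inner end wall col 220 rows",[(v,im[v,220].tolist(),np.round(W[v,220]*1000).astype(int).tolist()) for v in range(120,160,3)])
E
```

```text
20
172 [181, 241, 236] [-68, -49, 12] | 176 [150, 216, 214] [-65, -50, 13] | 180 [52, 82, 132] [-59, -51, 21] | 184 [33, 46, 50] [-56, -51, 18] | 188 [116, 121, 126] [-55, -50, 13] | 192 [164, 170, 172] [-52, -50, 13] | 196 [165, 168, 172] [-49, -50, 11] | 200 [171, 176, 176] [-46, -50, 12] | 204 [164, 170, 171] [-43, -50, 13] | 208 [170, 175, 177] [-40, -50, 12] | 212 [176, 180, 182] [-36, -50, 12] | 216 [174, 179, 181] [-33, -50, 12] | 220 [192, 195, 198] [-30, -50, 11] | 224 [177, 180, 182] [-27, -50, 12] | 228 [182, 187, 191] [-24, -50, 11] | 232 [164, 170, 174] [-21, -50, 11] | 236 [164, 168, 172] [-18, -50, 11] | 240 [165, 169, 172] [-14, -51, 13] | 244 [169, 173, 178] [-12, -50, 10] | 248 [164, 169, 172] [-8, -51, 13] | 252 [152, 161, 163] [-5, -51, 11] | 256 [113, 128, 151] [0, -53, 20] | 260 [56, 90, 138] [3, -53, 21] | 264 [62, 97, 119] [4, -51, 13] | 268 [181, 243, 236] [7, -51, 11] | 272 [177, 242, 237] [10, -51, 9] | 276 [179, 240, 235] [14, -51, 12] | 280 [184, 242, 236] [17, -51, 12] | 284 [179, 240, 236] [20, -51, 11] | 288 [180, 242, 237] [23, -52, 13] | 292 [190, 24
[... 3435 characters left out ...]
 112] | 396 [49, 90, 138] [93, -122, 113] | 
inner end wall col 220 rows [(120, [165, 174, 176], [-36, -125, 12]), (123, [164, 172, 174], [-36, -128, 13]), (126, [174, 180, 182], [-36, -130, 13]), (129, [173, 179, 183], [-36, -133, 12]), (132, [136, 150, 157], [-37, -135, 12]), (135, [110, 162, 193], [-26, -136, 48]), (138, [168, 239, 235], [-23, -137, 58]), (141, [172, 240, 237], [-24, -139, 57]), (144, [172, 240, 236], [-24, -142, 58]), (147, [170, 240, 236], [-24, -144, 59]), (150, [165, 236, 237], [-24, -146, 58]), (153, [51, 77, 114], [-42, -154, -1]), (156, [49, 72, 115], [-42, -156, 0]), (159, [47, 72, 113], [-42, -159, -1])]<stdin>:8: RuntimeWarning: invalid value encountered in cast
```

The links show the lower arm at 55° and the upper at 59°, with the knob 58/61 mm from the pivot, so the stay is past straight. The case frame fits the lane to about 1 mm. On to the bundles.

Request:
move_arm:
  increments:
    - {"grip":0.3,"linear":[0,-0.1,-0.2],"twist":0}
    - {"grip":0.2,"linear":[0,-0.1,-0.2],"twist":0}
    - {"grip":0.2,"linear":[-0.22,0,-0.1],"twist":0}
    - {"grip":0.2,"linear":[-0.24,0,-0.04],"twist":0}
    - {"grip":0.2,"linear":[-0.24,0,-0.03],"twist":0}

```text
clock: 7.85
eef_pos: [0.5198, 0.0005, 0.2209]
tool_rot: [-0.49, 0.539, -0.508, 0.46]
ft_force: [0.8, -0.0, 0.3]
grip_width: 0.0685
```

Request:
move_arm:
  increments:
    - {"grip":0.2,"linear":[-0.245,0,-0.03],"twist":-0.02}
    - {"grip":0.2,"linear":[-0.245,0,-0.03],"twist":-0.02}
    - {"grip":0.2,"linear":[-0.245,0,-0.03],"twist":0}
    - {"grip":0.2,"linear":[-0.245,0,0],"twist":0}
    - {"grip":0.2,"linear":[-0.245,0,0],"twist":0}

```text
clock: 8.35
eef_pos: [0.5067, 0.2509, 0.2137]
tool_rot: [-0.513, 0.522, -0.486, 0.478]
ft_force: [0.4, 0.0, -0.3]
grip_width: 0.0681
```

```bash
cat > bun.py <<'E'
from h import *
import sys
# rects of olive/beech tops at z~.034 from given cameras
def find(cams):
    for n in cams:
        im,d,K,D,T=cam(n);P=cloud(d,K,D,T);X,Y,Z=P[...,0],P[...,1],P[...,2]
        W=w2c(P.reshape(-1,3)).reshape(P.shape)
        out=(abs(W[...,0])>.112)|(abs(W[...,1])>.156)
        m=(out&(X>.25)&(X<.72)&(abs(Y)<.6)&(Z>.024)&(Z<.042)).astype(np.uint8)
        m=cv2.morphologyEx(m,cv2.MORPH_OPEN,np.ones((3,3)));k,l,s,c=cv2.connectedComponentsWithStats(m)
        for i in range(1,k):
            if s[i,4]<60:continue
            q=l==i;r=cv2.minAreaRect(np.c_[X[q],Y[q]].astype(np.float32)*1000)
            w,h=r[1];a=r[2]
            if w>h:w,h,a=h,w,a-90
            if 36<w<60 and h<130:
                h_,s_=np.median(cv2.cvtColor(im,cv2.COLOR_BGR2HSV)[q],0)[:2]
                print(n,"olive" if 25<h_<40 else "beech" if h_<25 else "other",np.round(c[i]),s[i,4],"xy",np.round(np.array(r[0])/1000,4),"wxl",round(w),round(h),"yaw",round(a,1))
if __name__=="__main__":
    find(sys.argv[1:]);go([.536,.315,.2],1)
E
python3 bun.py scene side wrist
```

```text
scene other [382. 171.] 146 xy [ 0.5651 -0.5153] wxl 55 75 yaw 71.7
scene beech [372. 188.] 203 xy [ 0.5388 -0.3972] wxl 53 97 yaw 3.7
scene beech [403. 201.] 321 xy [ 0.4114 -0.3915] wxl 51 123 yaw -1.8
scene beech [353. 207.] 201 xy [ 0.5389 -0.2695] wxl 51 78 yaw -6.1
scene beech [388. 219.] 132 xy [ 0.4093 -0.2748] wxl 47 52 yaw 77.4
scene olive [238. 317.] 390 xy [0.539  0.3165] wxl 51 74 yaw 4.1
scene olive [284. 334.] 416 xy [0.4036 0.2948] wxl 50 79 yaw 7.1
scene olive [237. 360.] 459 xy [0.4505 0.424 ] wxl 49 70 yaw 21.8
side olive [223. 193.] 161 xy [0.4483 0.423 ] wxl 51 79 yaw 20.6
side olive [260. 198.] 159 xy [0.5381 0.3148] wxl 50 76 yaw -0.9
side olive [220. 209.] 139 xy [0.3989 0.2969] wxl 55 72 yaw 22.1
side beech [362. 286.] 419 xy [ 0.5365 -0.272 ] wxl 48 72 yaw -4.2
side beech [418. 283.] 200 xy [ 0.66   -0.3254] wxl 37 78 yaw 44.8
side beech [316. 304.] 320 xy [ 0.41   -0.2764] wxl 44 46 yaw 86.2
side beech [399. 316.] 731 xy [ 0.5395 -0.3988] wxl 48 89 yaw 3.8
side beech [347. 336.] 1030 xy [ 0.4114 -0.3908] wxl 47 115 yaw -0.8
side other [448. 346.] 731 xy [ 0.5639 -0.5175] wxl 49 71 yaw 73.0
wrist olive [273.  20.] 2612 xy [0.456  0.4087] wxl 40 49 yaw -70.9
wrist olive [377. 136.] 4780 xy [0.5393 0.3157] wxl 49 70 yaw -0.5
wrist olive [219. 162.] 4194 xy [0.403  0.2943] wxl 49 70 yaw 2.2
t 8.5 p [0.5063 0.2519 0.213 ] case [-0.0957  0.1884  0.213 ] yaw -0.6 F [-0.  -1.7  0.7] g 0.068 shift [-0.317  0.055  0.149] mm 71 twist -0.0141
```

Request:
move_arm:
  increments:
    - {"grip":0.1,"linear":[-0.16,0.05,0.08],"twist":0}
    - {"grip":0.1,"linear":[-0.16,0.05,0.08],"twist":0}
    - {"grip":0.1,"linear":[0,0.2,0],"twist":0}
    - {"grip":0.1,"linear":[0,0.2,0],"twist":0}
    - {"grip":0.1,"linear":[0,0.1,0],"twist":0}

```text
clock: 9.0
eef_pos: [0.5344, 0.3137, 0.086]
tool_rot: [-0.512, 0.52, -0.487, 0.48]
ft_force: [-0.6, 0.5, -0.6]
grip_width: 0.0772
```

```bash
python3 - <<'E'
from h import *
go([.539,.3157,.010],-.5)
E
```

```text
t 9.0 p [0.5344 0.3137 0.086 ] case [-0.0726  0.2522  0.086 ] yaw -0.9 F [-0.6  0.5 -0.6] g 0.077 shift [-0.01   0.378  0.048] mm 76 twist -0.0033
```

Request:
move_arm:
  increments:
    - {"grip":0.1,"linear":[-0.01,0.14,0.025],"twist":0}
    - {"grip":0.1,"linear":[0,0.14,0],"twist":0}
    - {"grip":0.1,"linear":[0,0.1,0],"twist":0}
    - {"grip":0.1,"linear":[0,0,0],"twist":0}
    - {"grip":0.1,"linear":[0,0,0],"twist":0}

```text
clock: 9.5
eef_pos: [0.5297, 0.3046, -0.0023]
tool_rot: [-0.515, 0.523, -0.488, 0.472]
ft_force: [0.6, 0.4, 1.2]
grip_width: 0.077
```

```bash
python3 - <<'E'
from h import *
go([.539,.3157,.010],-.5)
E
```

```text
t 9.5 p [ 0.5297  0.3046 -0.0023] case [-0.0766  0.2428 -0.0023] yaw -1.4 F [0.6 0.4 1.2] g 0.077 shift [-0.056 -0.065  0.04 ] mm 19 twist -0.0079
```

```bash
python3 - <<'E'
from h import *
st()
E
```

```text
t 9.5 p [ 0.5297  0.3046 -0.0023] F [0.6 0.4 1.2] g 0.077 q [0.51 0.69 0.08 1.03 0.03 2.1 ]
[[-0.024, -0.079, 0.997], [-1.0, -0.007, -0.025], [0.009, -0.997, -0.079]]
```

Request:
move_arm:
  increments:
    - {"grip":0.1,"linear":[-0.03,-0.04,0.02],"twist":-0.004}
    - {"grip":0.1,"linear":[-0.026,-0.025,0.02],"twist":-0.004}
    - {"grip":0.1,"linear":[0,0,0],"twist":0}
    - {"grip":0.1,"linear":[0,0,0],"twist":0}
    - {"grip":0.1,"linear":[0,0,0],"twist":0}

```text
clock: 10.0
eef_pos: [0.544, 0.3177, 0.0167]
tool_rot: [-0.516, 0.519, -0.485, 0.48]
ft_force: [-0.1, -0.3, 0.2]
grip_width: 0.0767
```

```bash
python3 - <<'E'
from h import *
go([.539,.3157,.010],-.5);st()
E
```

```text
t 10.0 p [0.544  0.3177 0.0167] case [-0.0634  0.2569  0.0167] yaw -0.5 F [-0.1 -0.3  0.2] g 0.077 shift [ 0.01   0.035 -0.022] mm 9 twist 0.0003
t 10.0 p [0.544  0.3177 0.0167] F [-0.1 -0.3  0.2] g 0.0767 q [0.51 0.7  0.15 1.08 0.03 2.09]
[[-0.008, -0.07, 0.998], [-1.0, -0.002, -0.008], [0.002, -0.998, -0.07]]
```

Request:
move_arm:
  increments:
    - {"grip":0.1,"linear":[0.007,0.025,-0.016],"twist":0}
    - {"grip":0.1,"linear":[0,0,0],"twist":0}
    - {"grip":1,"linear":[0,0,0],"twist":0}
    - {"grip":1,"linear":[0,0,0],"twist":0}
    - {"grip":1,"linear":[0,0,0],"twist":0}

```text
clock: 10.5
eef_pos: [0.5397, 0.3163, 0.0123]
tool_rot: [-0.516, 0.519, -0.485, 0.48]
ft_force: [0.3, 0.6, 5.1]
grip_width: 0.0443
```

Request:
move_arm:
  increments:
    - {"grip":1,"linear":[0,0,0],"twist":0}
    - {"grip":1,"linear":[0,0,0],"twist":0}
    - {"grip":1,"linear":[0,0,0],"twist":0}
    - {"grip":1,"linear":[0,0,0],"twist":0}
    - {"grip":1,"linear":[0,0,0],"twist":0}

```text
clock: 11.0
eef_pos: [0.5397, 0.3163, 0.0123]
tool_rot: [-0.516, 0.519, -0.485, 0.48]
ft_force: [-0.5, -0.5, 1.3]
grip_width: 0.0444
```

```bash
python3 - <<'E'
from h import *
go([.539,.3157,.10],-.5);st()
E
```

```text
t 11.0 p [0.5397 0.3163 0.0123] case [-0.0675  0.2552  0.0123] yaw -0.4 F [-0.5 -0.5  1.3] g 0.044 shift [ 0.004 -0.437 -0.034] mm 88 twist 0.0005
t 11.0 p [0.5397 0.3163 0.0123] F [-0.5 -0.5  1.3] g 0.0444 q [0.51 0.69 0.13 1.07 0.03 2.09]
[[-0.008, -0.07, 0.998], [-1.0, -0.002, -0.008], [0.002, -0.998, -0.07]]
```

Request:
move_arm:
  increments:
    - {"grip":1,"linear":[0,-0.15,0],"twist":0}
    - {"grip":1,"linear":[0,-0.2,0],"twist":0}
    - {"grip":1,"linear":[0.1,-0.15,0],"twist":0.01}
    - {"grip":1,"linear":[0.2,0,0],"twist":0.01}
    - {"grip":1,"linear":[0.2,0,0],"twist":0.01}

```text
clock: 11.5
eef_pos: [0.5418, 0.2181, 0.1114]
tool_rot: [-0.505, 0.531, -0.498, 0.464]
ft_force: [0.8, -0.1, -1.1]
grip_width: 0.0444
```

```bash
python3 - <<'E'
from h import *
go(c2w([-.0275,-.0965,.12]),-4.5);st()
E
```

```text
t 11.5 p [0.5418 0.2181 0.1114] case [-0.0578  0.1575  0.1114] yaw -3.5 F [ 0.8 -0.1 -1.1] g 0.044 shift [ 1.273 -0.04   0.126] mm 256 twist 0.0088
t 11.5 p [0.5418 0.2181 0.1114] F [ 0.8 -0.1 -1.1] g 0.0444 q [0.37 0.54 0.12 1.23 0.02 2.  ]
[[-0.06, -0.075, 0.995], [-0.998, -0.005, -0.061], [0.01, -0.997, -0.075]]
```

Request:
move_arm:
  increments:
    - {"grip":1,"linear":[0.23,-0.01,0.025],"twist":0.004}
    - {"grip":1,"linear":[0.23,-0.01,0.025],"twist":0.004}
    - {"grip":1,"linear":[0.23,-0.01,0.025],"twist":0}
    - {"grip":1,"linear":[0.23,0,0.025],"twist":0}
    - {"grip":1,"linear":[0.2,0,0.02],"twist":0}

```text
clock: 12.0
eef_pos: [0.5484, -0.0143, 0.1167]
tool_rot: [-0.502, 0.535, -0.501, 0.46]
ft_force: [0.9, 0.6, -0.9]
grip_width: 0.0444
```

Request:
move_arm:
  increments:
    - {"grip":1,"linear":[0.05,0,0],"twist":0}
    - {"grip":1,"linear":[0,0,0],"twist":0}
    - {"grip":1,"linear":[0,0,0],"twist":0}
    - {"grip":1,"linear":[0,0,0],"twist":0}
    - {"grip":1,"linear":[0,0,0],"twist":0}

```text
clock: 12.5
eef_pos: [0.5462, -0.0271, 0.115]
tool_rot: [-0.502, 0.537, -0.501, 0.457]
ft_force: [0.0, -0.3, -1.5]
grip_width: 0.0446
```

```bash
python3 - <<'E'
from h import *
go(c2w([-.0275,-.0965,.06]),-4.5);st()
E
```

```text
t 12.5 p [ 0.5462 -0.0271  0.115 ] case [-0.0341 -0.0867  0.115 ] yaw -4.6 F [ 0.  -0.3 -1.5] g 0.045 shift [0.046 0.272 0.055] mm 56 twist -0.0005
t 12.5 p [ 0.5462 -0.0271  0.115 ] F [ 0.  -0.3 -1.5] g 0.0446 q [-0.04  0.47  0.02  1.2  -0.01  1.61]
[[-0.078, -0.08, 0.994], [-0.997, -0.005, -0.079], [0.011, -0.997, -0.08]]
```

Request:
move_arm:
  increments:
    - {"grip":1,"linear":[0.04,0,0.05],"twist":0}
    - {"grip":1,"linear":[0,0.12,0],"twist":0}
    - {"grip":1,"linear":[0,0.12,0],"twist":0}
    - {"grip":1,"linear":[0,0,0],"twist":0}
    - {"grip":1,"linear":[0,0,0],"twist":0}

```text
clock: 13.0
eef_pos: [0.5567, -0.0335, 0.0666]
tool_rot: [-0.502, 0.534, -0.501, 0.461]
ft_force: [1.5, 0.7, -1.8]
grip_width: 0.0444
```

```bash
python3 - <<'E'
from h import *
go(c2w([-.0275,-.0965,.023]),-4.5)
E
```

```text
t 13.0 p [ 0.5567 -0.0335  0.0666] case [-0.0232 -0.0922  0.0666] yaw -4.1 F [ 1.5  0.7 -1.8] g 0.044 shift [ 0.019  0.219 -0.006] mm 44 twist 0.0035
```

Request:
move_arm:
  increments:
    - {"grip":1,"linear":[0.015,0.06,-0.004],"twist":0.003}
    - {"grip":1,"linear":[0,0.06,0],"twist":0}
    - {"grip":1,"linear":[0,0.04,0],"twist":0}
    - {"grip":1,"linear":[0,0,0],"twist":0}
    - {"grip":1,"linear":[0,0,0],"twist":0}

```text
clock: 13.5
eef_pos: [0.5554, -0.0369, 0.0346]
tool_rot: [-0.5, 0.534, -0.503, 0.46]
ft_force: [0.8, -0.2, -0.9]
grip_width: 0.0447
```

```bash
python3 - <<'E'
from h import *
go(c2w([-.0275,-.0965,.023]),-4.5)
E
```

```text
t 13.5 p [ 0.5554 -0.0369  0.0346] case [-0.0242 -0.0957  0.0346] yaw -4.4 F [ 0.8 -0.2 -0.9] g 0.045 shift [ 0.003  0.059 -0.012] mm 12 twist 0.0005
```

Request:
move_arm:
  increments:
    - {"grip":1,"linear":[0,0.03,-0.012],"twist":0}
    - {"grip":1,"linear":[0,0.02,0],"twist":0}
    - {"grip":1,"linear":[0,0,0],"twist":0}
    - {"grip":0.25,"linear":[0,0,0],"twist":0}
    - {"grip":0.25,"linear":[0,0,0],"twist":0}

```text
clock: 14.0
eef_pos: [0.553, -0.0369, 0.0253]
tool_rot: [-0.499, 0.533, -0.504, 0.461]
ft_force: [-0.7, 0.3, -0.7]
grip_width: 0.064
```

```bash
python3 - <<'E'
from h import *
go(c2w([-.0275,-.0965,.023]),-4.5);st()
E
```

```text
t 14.0 p [ 0.553  -0.0369  0.0253] case [-0.0266 -0.0958  0.0253] yaw -4.4 F [-0.7  0.3 -0.7] g 0.064 shift [ 0.003  0.012 -0.004] mm 3 twist 0.0005
t 14.0 p [ 0.553  -0.0369  0.0253] F [-0.7  0.3 -0.7] g 0.064 q [-0.06  0.56 -0.08  0.99 -0.01  1.59]
[[-0.077, -0.068, 0.995], [-0.997, -0.007, -0.077], [0.012, -0.998, -0.067]]
```

Released. Rise and head for the second bundle at about (0.403, 0.295).

Request:
move_arm:
  increments:
    - {"grip":0.25,"linear":[0,-0.15,0],"twist":0}
    - {"grip":0.25,"linear":[0,-0.2,0],"twist":0}
    - {"grip":0.25,"linear":[0,-0.2,0],"twist":0}
    - {"grip":0.25,"linear":[-0.2,-0.1,-0.1],"twist":-0.03}
    - {"grip":0.25,"linear":[-0.2,0,-0.1],"twist":-0.03}

```text
clock: 14.5
eef_pos: [0.5283, 0.0436, 0.1623]
tool_rot: [0.526, -0.505, 0.475, -0.492]
ft_force: [0.6, 0.7, 0.2]
grip_width: 0.0639
```

Request:
move_arm:
  increments:
    - {"grip":0.2,"linear":[-0.2,0,-0.12],"twist":-0.03}
    - {"grip":0.2,"linear":[-0.2,0,-0.12],"twist":0}
    - {"grip":0.2,"linear":[-0.2,0,-0.12],"twist":0}
    - {"grip":0.2,"linear":[-0.2,0,-0.12],"twist":0}
    - {"grip":0.2,"linear":[-0.2,0,0],"twist":0}

```text
clock: 15.0
eef_pos: [0.4128, 0.2412, 0.1741]
tool_rot: [0.537, -0.488, 0.461, -0.511]
ft_force: [1.0, -0.5, 0.3]
grip_width: 0.0683
```

```bash
python3 bun.py scene wrist | grep -v other; python3 - <<'E'
from h import *
go([.403,.294,.1],5)
E
```

```text
scene beech [372. 188.] 222 xy [ 0.5397 -0.397 ] wxl 48 96 yaw 5.4
scene beech [403. 201.] 304 xy [ 0.4122 -0.393 ] wxl 50 125 yaw 1.6
scene beech [353. 207.] 209 xy [ 0.5394 -0.2711] wxl 53 72 yaw -1.1
scene beech [388. 219.] 128 xy [ 0.4078 -0.2742] wxl 46 49 yaw -4.2
scene olive [284. 334.] 413 xy [0.4023 0.2945] wxl 50 72 yaw 7.6
scene olive [237. 360.] 464 xy [0.4502 0.4236] wxl 48 72 yaw 25.0
wrist olive [324. 158.] 5677 xy [0.403  0.2936] wxl 49 70 yaw 6.6
t 15.1 p [0.4151 0.2449 0.1742] case [-0.1861  0.1742  0.1742] yaw 6.0 F [ 0.2 -0.5 -0.3] g 0.068 shift [-0.287 -0.159  0.631] mm 142 twist 0.0436
t 15.1 p [0.4151 0.2449 0.1742] case [-0.1861  0.1742  0.1742] yaw 6.0 F [ 0.2 -0.5 -0.3] g 0.068 shift [-0.248  0.374 -0.016] mm 90 twist 0.0087
```

Request:
move_arm:
  increments:
    - {"grip":0.15,"linear":[-0.125,0.1,-0.008],"twist":0}
    - {"grip":0.15,"linear":[-0.12,0.15,-0.008],"twist":0}
    - {"grip":0.15,"linear":[0,0.12,0],"twist":0}
    - {"grip":0.15,"linear":[0,0,0],"twist":0}
    - {"grip":0.15,"linear":[0,0,0],"twist":0}

```text
clock: 15.6
eef_pos: [0.4061, 0.2965, 0.1027]
tool_rot: [0.534, -0.485, 0.461, -0.517]
ft_force: [0.2, -0.3, -0.3]
grip_width: 0.0726
```

```bash
python3 - <<'E'
from h import *
go([.403,.294,.01],6.6);st()
E
```

```text
t 15.6 p [0.4061 0.2965 0.1027] case [-0.1992  0.225   0.1027] yaw 6.1 F [ 0.2 -0.3 -0.3] g 0.073 shift [0.015 0.464 0.002] mm 93 twist -0.0042
t 15.6 p [0.4061 0.2965 0.1027] F [ 0.2 -0.3 -0.3] g 0.0726 q [ 0.61  0.36 -0.18  1.06  0.03  2.08]
[[0.106, -0.042, 0.993], [-0.994, 0.005, 0.106], [-0.009, -0.999, -0.041]]
```

Tilt has eased to 2.4°. Descend in two steps.

Request:
move_arm:
  increments:
    - {"grip":0.15,"linear":[0.012,0.14,0],"twist":-0.004}
    - {"grip":0.15,"linear":[0,0.14,0],"twist":0}
    - {"grip":0.15,"linear":[0,0.1,0],"twist":0}
    - {"grip":0.15,"linear":[0,0,0],"twist":0}
    - {"grip":0.15,"linear":[0,0,0],"twist":0}

```text
clock: 16.1
eef_pos: [0.4112, 0.2951, 0.0334]
tool_rot: [0.53, -0.483, 0.461, -0.523]
ft_force: [1.9, -0.2, 0.3]
grip_width: 0.0729
```

```bash
python3 - <<'E'
from h import *
go([.403,.294,.01],6.6)
E
```

```text
t 16.1 p [0.4112 0.2951 0.0334] case [-0.1939  0.224   0.0334] yaw 6.3 F [ 1.9 -0.2  0.3] g 0.073 shift [ 0.003  0.118 -0.038] mm 25 twist -0.003
```

Request:
move_arm:
  increments:
    - {"grip":0.15,"linear":[0,0,-0.035],"twist":-0.003}
    - {"grip":0.15,"linear":[0,0.06,0],"twist":0}
    - {"grip":0.15,"linear":[0,0.05,0],"twist":0}
    - {"grip":0.15,"linear":[0,0,0],"twist":0}
    - {"grip":0.15,"linear":[0,0,0],"twist":0}

```text
clock: 16.6
eef_pos: [0.4065, 0.2961, 0.0147]
tool_rot: [0.528, -0.48, 0.461, -0.527]
ft_force: [-0.9, 0.3, -0.2]
grip_width: 0.0722
```

```bash
python3 - <<'E'
from h import *
go([.403,.294,.01],6.6)
E
```

```text
t 16.6 p [0.4065 0.2961 0.0147] case [-0.1988  0.2246  0.0147] yaw 6.6 F [-0.9  0.3 -0.2] g 0.072 shift [ 0.009  0.024 -0.018] mm 6 twist -0.0002
```

Request:
move_arm:
  increments:
    - {"grip":0.15,"linear":[0.008,0.022,-0.016],"twist":0}
    - {"grip":0.15,"linear":[0,0,0],"twist":0}
    - {"grip":1,"linear":[0,0,0],"twist":0}
    - {"grip":1,"linear":[0,0,0],"twist":0}
    - {"grip":1,"linear":[0,0,0],"twist":0}

```text
clock: 17.1
eef_pos: [0.4036, 0.2945, 0.0105]
tool_rot: [0.528, -0.48, 0.461, -0.528]
ft_force: [0.1, 0.4, 1.0]
grip_width: 0.0441
```

Request:
move_arm:
  increments:
    - {"grip":1,"linear":[0,0,0],"twist":0}
    - {"grip":1,"linear":[0,0,0],"twist":0}
    - {"grip":1,"linear":[0,-0.15,0],"twist":0}
    - {"grip":1,"linear":[0,-0.2,0],"twist":0}
    - {"grip":1,"linear":[0,-0.2,0],"twist":0}

```text
clock: 17.6
eef_pos: [0.4005, 0.2887, 0.1159]
tool_rot: [0.534, -0.482, 0.459, -0.521]
ft_force: [0.9, 0.4, -0.8]
grip_width: 0.0443
```

```bash
python3 - <<'E'
from h import *
go(c2w([-.0275,-.0205,.12]),-4.5);st()
E
```

```text
t 17.6 p [0.4005 0.2887 0.1159] case [-0.2042  0.2168  0.1159] yaw 6.6 F [ 0.9  0.4 -0.8] g 0.044 shift [ 1.333 -0.058  0.638] mm 296 twist 0.0968
t 17.6 p [0.4005 0.2887 0.1159] F [ 0.9  0.4 -0.8] g 0.0443 q [ 0.61  0.33 -0.19  1.08  0.03  2.06]
[[0.114, -0.036, 0.993], [-0.993, 0.007, 0.115], [-0.011, -0.999, -0.035]]
```

Request:
move_arm:
  increments:
    - {"grip":1,"linear":[0.15,-0.03,0.13],"twist":0.024}
    - {"grip":1,"linear":[0.18,-0.03,0.13],"twist":0.024}
    - {"grip":1,"linear":[0.19,0,0.12],"twist":0.024}
    - {"grip":1,"linear":[0.19,0,0.1],"twist":0.024}
    - {"grip":1,"linear":[0.19,0,0.08],"twist":0}

```text
clock: 18.1
eef_pos: [0.5218, 0.1149, 0.1291]
tool_rot: [-0.484, 0.527, -0.508, 0.479]
ft_force: [0.9, 0.5, -2.1]
grip_width: 0.0443
```

```bash
python3 - <<'E'
from h import *
go(c2w([-.0275,-.0205,.11]),-4.5)
E
```

```text
t 18.1 p [0.5218 0.1149 0.1291] case [-0.0696  0.053   0.1291] yaw -4.1 F [ 0.9  0.5 -2.1] g 0.044 shift [0.37  0.085 0.21 ] mm 87 twist 0.0037
```

Request:
move_arm:
  increments:
    - {"grip":1,"linear":[0.18,0.04,0.1],"twist":0.003}
    - {"grip":1,"linear":[0.15,0.04,0.09],"twist":0}
    - {"grip":1,"linear":[0,0,0],"twist":0}
    - {"grip":1,"linear":[0,0,0],"twist":0}
    - {"grip":1,"linear":[0,0,0],"twist":0}

```text
clock: 18.6
eef_pos: [0.5554, 0.0379, 0.1083]
tool_rot: [-0.481, 0.531, -0.511, 0.474]
ft_force: [1.0, 0.5, -2.1]
grip_width: 0.0444
```

```bash
python3 - <<'E'
from h import *
go(c2w([-.0275,-.0205,.065]),-4.5)
im,d,K,D,T=cam("wrist");cv2.imwrite("pics/w6.png",im)
P=cloud(d,K,D,T);W=w2c(P.reshape(-1,3)).reshape(P.shape)
hsv=cv2.cvtColor(im,cv2.COLOR_BGR2HSV)
q=(W[...,0]<.02)&(W[...,0]>-.08)&(W[...,2]>.036)&(W[...,2]<.055)&(hsv[...,1]>100)&(W[...,1]<0)&(W[...,1]>-.13)
r=cv2.minAreaRect((W[q][:,:2]*1000).astype(np.float32)) if q.sum()>50 else None;print(q.sum(),r)
E
```

```text
t 18.6 p [0.5554 0.0379 0.1083] case [-0.03   -0.0211  0.1083] yaw -5.0 F [ 1.   0.5 -2.1] g 0.044 shift [-0.     0.216  0.019] mm 43 twist -0.004
0 None
```

View pics/w6.png

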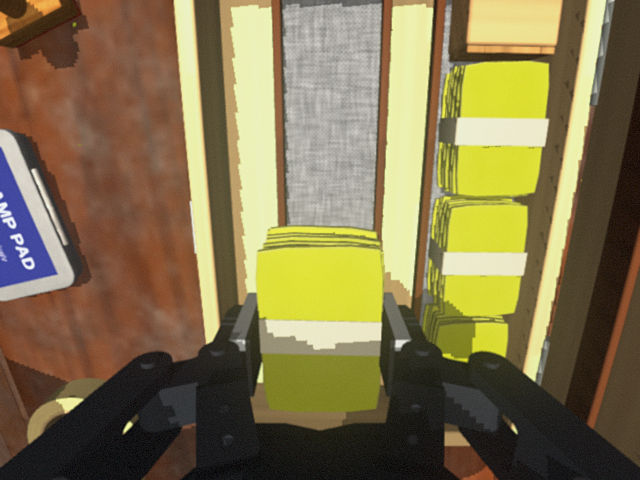

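The second bundle is held squarely above the lane (lane columns 280–380). The first is hidden below, so I'll check it from the fixed cameras while lowering.

```bash
cat > lane.py <<'E'
from h import *
import sys
for n in sys.argv[1:]:
    im,d,K,D,T=cam(n);P=cloud(d,K,D,T);W=w2c(P.reshape(-1,3)).reshape(P.shape)
    hsv=cv2.cvtColor(im,cv2.COLOR_BGR2HSV);x,y,z=W[...,0],W[...,1],W[...,2]
    reg=(x<.025)&(x>-.075)&(z>.037)&(z<.053)&(abs(y)<.133)
    ys=np.arange(-.134,.135,.006)
    m=reg.astype(np.uint8)
    print(n,"lane tops: y-profile",[(int(1000*a),int(((y>=a)&(y<a+.006)&reg).sum())) for a in ys if ((y>=a)&(y<a+.006)&reg).sum()>0])
    print("x 5/95",np.round(np.nanpercentile(x[reg],[5,95])*1000) if reg.sum() else "","z med",np.nanmedian(z[reg]) if reg.sum() else "")
E
python3 lane.py scene side
```

```text
scene lane tops: y-profile [(-134, 15), (-128, 19), (-122, 22), (-115, 19), (-109, 14), (-103, 20), (-97, 19), (-91, 23), (-85, 16), (-79, 21), (-73, 16), (-67, 21), (-61, 10)]
x 5/95 [-51. -12.] z med 0.043973767716006355
side lane tops: y-profile [(-122, 1), (-115, 7), (-109, 25), (-103, 22), (-97, 22), (-91, 13), (-85, 22), (-79, 18), (-73, 17), (-67, 15), (-61, 3), (124, 4), (130, 30)]
x 5/95 [-55.  -8.] z med 0.04475418369665229
```

Request:
move_arm:
  increments:
    - {"grip":1,"linear":[0,0.1,0.012],"twist":-0.003}
    - {"grip":1,"linear":[0,0.1,0],"twist":0}
    - {"grip":1,"linear":[0,0,0],"twist":0}
    - {"grip":1,"linear":[0,0,0],"twist":0}
    - {"grip":1,"linear":[0,0,0],"twist":0}

```text
clock: 19.25
eef_pos: [0.5578, 0.0441, 0.0714]
tool_rot: [-0.484, 0.526, -0.508, 0.48]
ft_force: [-0.8, -0.2, -0.9]
grip_width: 0.0448
```

```bash
python3 - <<'E'
from h import *
go(c2w([-.0275,-.0205,.023]),-4.5)
E
```

```text
t 19.2 p [0.5578 0.0441 0.0714] case [-0.0281 -0.0147  0.0714] yaw -4.0 F [-0.8 -0.2 -0.9] g 0.045 shift [0.032 0.241 0.008] mm 49 twist 0.004
```

Request:
move_arm:
  increments:
    - {"grip":1,"linear":[0.027,0.04,0.006],"twist":0.004}
    - {"grip":1,"linear":[0,0.07,0],"twist":0}
    - {"grip":1,"linear":[0,0.06,0],"twist":0}
    - {"grip":1,"linear":[0,0,0],"twist":0}
    - {"grip":1,"linear":[0,0,0],"twist":0}

```text
clock: 19.75
eef_pos: [0.5608, 0.0385, 0.0387]
tool_rot: [-0.48, 0.527, -0.512, 0.48]
ft_force: [0.1, 0.8, -0.5]
grip_width: 0.044
```

```bash
python3 - <<'E'
from h import *
go(c2w([-.0275,-.0195,.023]),-4.5)
E
```

```text
t 19.8 p [0.5608 0.0385 0.0387] case [-0.0247 -0.0201  0.0387] yaw -4.6 F [ 0.1  0.8 -0.5] g 0.044 shift [-0.002  0.079 -0.013] mm 16 twist -0.0005
```

Request:
move_arm:
  increments:
    - {"grip":1,"linear":[0,0.035,-0.012],"twist":0}
    - {"grip":1,"linear":[0,0.035,0],"twist":0}
    - {"grip":1,"linear":[0,0,0],"twist":0}
    - {"grip":0.25,"linear":[0,0,0],"twist":0}
    - {"grip":0.25,"linear":[0,0,0],"twist":0}

```text
clock: 20.25
eef_pos: [0.5592, 0.0388, 0.0249]
tool_rot: [-0.479, 0.526, -0.513, 0.48]
ft_force: [-0.2, 0.1, 0.1]
grip_width: 0.0639
```

```bash
python3 - <<'E'
from h import *
go(c2w([-.0275,-.0195,.023]),-4.5);st()
E
```

```text
t 20.2 p [0.5592 0.0388 0.0249] case [-0.0264 -0.0199  0.0249] yaw -4.6 F [-0.2  0.1  0.1] g 0.064 shift [-0.002  0.01  -0.006] mm 2 twist -0.0006
t 20.25 p [0.5592 0.0388 0.0249] F [-0.2  0.1  0.1] g 0.0639 q [ 0.06  0.54 -0.13  0.92  0.02  1.71]
[[-0.08, -0.011, 0.997], [-0.997, 0.015, -0.08], [-0.014, -1.0, -0.013]]
```

Request:
move_arm:
  increments:
    - {"grip":0.25,"linear":[0,-0.15,0],"twist":0}
    - {"grip":0.25,"linear":[0,-0.2,0],"twist":0}
    - {"grip":0.25,"linear":[-0.1,-0.2,0],"twist":0}
    - {"grip":0.25,"linear":[-0.22,-0.1,-0.06],"twist":0}
    - {"grip":0.25,"linear":[-0.22,0,-0.07],"twist":0}

```text
clock: 20.75
eef_pos: [0.5457, 0.1446, 0.1631]
tool_rot: [-0.475, 0.529, -0.516, 0.478]
ft_force: [1.1, 0.4, -0.8]
grip_width: 0.0637
```

Request:
move_arm:
  increments:
    - {"grip":0.2,"linear":[-0.23,0,-0.08],"twist":-0.06}
    - {"grip":0.2,"linear":[-0.23,0,-0.1],"twist":-0.06}
    - {"grip":0.2,"linear":[-0.23,0,-0.1],"twist":-0.06}
    - {"grip":0.2,"linear":[-0.2,0,-0.1],"twist":-0.06}
    - {"grip":0.2,"linear":[0,0,0],"twist":0}

```text
clock: 21.25
eef_pos: [0.4554, 0.323, 0.1728]
tool_rot: [-0.584, 0.39, -0.383, 0.6]
ft_force: [0.7, -0.7, -0.5]
grip_width: 0.0684
```

```bash
python3 bun.py scene wrist | grep -v other; python3 - <<'E'
from h import *
go([.450,.4236,.1],24)
E
```

```text
scene beech [371. 188.] 213 xy [ 0.5407 -0.3967] wxl 48 99 yaw 5.8
scene beech [404. 201.] 313 xy [ 0.4119 -0.39  ] wxl 51 127 yaw -0.1
scene beech [354. 206.] 201 xy [ 0.5386 -0.2722] wxl 52 75 yaw -1.1
scene beech [388. 219.] 134 xy [ 0.4098 -0.2718] wxl 47 47 yaw 87.2
scene olive [237. 360.] 454 xy [0.4504 0.4246] wxl 48 70 yaw 23.3
wrist olive [368.  93.] 6510 xy [0.4512 0.4235] wxl 49 70 yaw 21.1
t 21.4 p [0.4582 0.32   0.1728] case [-0.149   0.2525  0.1728] yaw 23.3 F [-0.1  0.1 -0. ] g 0.068 shift [ 0.174 -0.134  0.349] mm 83 twist 0.1946
t 21.4 p [0.4582 0.32   0.1728] case [-0.149   0.2525  0.1728] yaw 23.3 F [-0.1  0.1 -0. ] g 0.068 shift [-0.485  0.376  0.162] mm 127 twist -0.0062
```

Request:
move_arm:
  increments:
    - {"grip":0.15,"linear":[-0.17,0.05,0.055],"twist":0.01}
    - {"grip":0.15,"linear":[-0.17,0.1,0.055],"twist":0}
    - {"grip":0.15,"linear":[-0.14,0.12,0.05],"twist":0}
    - {"grip":0.15,"linear":[0,0.12,0],"twist":0}
    - {"grip":0.15,"linear":[0,0,0],"twist":0}

```text
clock: 21.85
eef_pos: [0.4605, 0.4209, 0.0979]
tool_rot: [-0.573, 0.401, -0.399, 0.594]
ft_force: [-1.2, -0.8, -0.3]
grip_width: 0.0728
```

```bash
python3 - <<'E'
from h import *
go([.451,.4235,.01],22);st()
E
```

```text
t 21.9 p [0.4605 0.4209 0.0979] case [-0.1547  0.3533  0.0979] yaw 21.1 F [-1.2 -0.8 -0.3] g 0.073 shift [-0.021  0.439 -0.05 ] mm 88 twist -0.0079
t 21.85 p [0.4605 0.4209 0.0979] F [-1.2 -0.8 -0.3] g 0.0728 q [0.74 0.54 0.1  1.1  0.01 1.94]
[[0.36, 0.014, 0.933], [-0.933, 0.026, 0.36], [-0.019, -1.0, 0.023]]
```

Request:
move_arm:
  increments:
    - {"grip":0.15,"linear":[-0.02,0.05,-0.045],"twist":-0.006}
    - {"grip":0.15,"linear":[0,0.13,0],"twist":0}
    - {"grip":0.15,"linear":[0,0.13,0],"twist":0}
    - {"grip":0.15,"linear":[0,0.05,0],"twist":0}
    - {"grip":0.15,"linear":[0,0,0],"twist":0}

```text
clock: 22.35
eef_pos: [0.4605, 0.4188, 0.03]
tool_rot: [-0.57, 0.4, -0.401, 0.596]
ft_force: [-0.8, -0.0, 0.8]
grip_width: 0.0725
```

```bash
python3 - <<'E'
from h import *
go([.451,.4235,.01],22)
E
```

```text
t 22.4 p [0.4605 0.4188 0.03  ] case [-0.1546  0.3512  0.03  ] yaw 21.0 F [-0.8 -0.   0.8] g 0.073 shift [-0.037  0.1   -0.039] mm 23 twist -0.0091
```

Request:
move_arm:
  increments:
    - {"grip":0.15,"linear":[-0.035,0,-0.037],"twist":-0.006}
    - {"grip":0.15,"linear":[0,0,0],"twist":0}
    - {"grip":0.15,"linear":[0,0.05,0],"twist":0}
    - {"grip":0.15,"linear":[0,0.04,0],"twist":0}
    - {"grip":0.15,"linear":[0,0,0],"twist":0}

```text
clock: 22.85
eef_pos: [0.4544, 0.4251, 0.0166]
tool_rot: [-0.569, 0.396, -0.399, 0.601]
ft_force: [1.3, 0.8, -0.7]
grip_width: 0.0726
```

```bash
python3 - <<'E'
from h import *
go([.451,.4235,.01],22)
E
```

```text
t 22.9 p [0.4544 0.4251 0.0166] case [-0.1611  0.3569  0.0166] yaw 21.6 F [ 1.3  0.8 -0.7] g 0.073 shift [ 0.002  0.032 -0.02 ] mm 8 twist -0.0039
```

Request:
move_arm:
  increments:
    - {"grip":0.15,"linear":[0,0.03,-0.016],"twist":0}
    - {"grip":0.15,"linear":[0,0,0],"twist":0}
    - {"grip":1,"linear":[0,0,0],"twist":0}
    - {"grip":1,"linear":[0,0,0],"twist":0}
    - {"grip":1,"linear":[0,0,0],"twist":0}

```text
clock: 23.35
eef_pos: [0.4517, 0.4244, 0.0102]
tool_rot: [-0.568, 0.396, -0.399, 0.601]
ft_force: [-0.4, -0.1, -0.8]
grip_width: 0.0446
```

Request:
move_arm:
  increments:
    - {"grip":1,"linear":[0,0,0],"twist":0}
    - {"grip":1,"linear":[0,0,0],"twist":0}
    - {"grip":1,"linear":[0,-0.15,0],"twist":0}
    - {"grip":1,"linear":[0,-0.2,0],"twist":0}
    - {"grip":1,"linear":[0,-0.2,0],"twist":0}

```text
clock: 23.85
eef_pos: [0.4437, 0.4159, 0.1136]
tool_rot: [-0.575, 0.398, -0.397, 0.594]
ft_force: [1.0, 0.9, -0.8]
grip_width: 0.0448
```

```bash
python3 - <<'E'
from h import *
go(c2w([-.0275,.0555,.12]),-4.5);st()
E
```

```text
t 23.9 p [0.4437 0.4159 0.1136] case [-0.1711  0.3469  0.1136] yaw 21.6 F [ 1.   0.9 -0.8] g 0.045 shift [ 1.624 -0.058  0.005] mm 325 twist 0.2275
t 23.85 p [0.4437 0.4159 0.1136] F [ 1.   0.9 -0.8] g 0.0448 q [0.75 0.5  0.08 1.12 0.01 1.94]
[[0.368, 0.014, 0.93], [-0.93, 0.023, 0.368], [-0.016, -1.0, 0.022]]
```

Request:
move_arm:
  increments:
    - {"grip":1,"linear":[0.2,-0.03,0],"twist":0.057}
    - {"grip":1,"linear":[0.2,-0.02,0.03],"twist":0.057}
    - {"grip":1,"linear":[0.19,0,0.05],"twist":0.057}
    - {"grip":1,"linear":[0.19,0,0.08],"twist":0.057}
    - {"grip":1,"linear":[0.18,0,0.09],"twist":0}

```text
clock: 24.35
eef_pos: [0.5259, 0.2337, 0.1286]
tool_rot: [-0.462, 0.523, -0.518, 0.493]
ft_force: [-0.1, 0.4, -0.8]
grip_width: 0.0442
```

```bash
python3 - <<'E'
from h import *
go(c2w([-.0275,.0555,.12]),-4.5)
E
```

```text
t 24.4 p [0.5259 0.2337 0.1286] case [-0.0749  0.1718  0.1286] yaw -5.0 F [-0.1  0.4 -0.8] g 0.044 shift [0.581 0.027 0.24 ] mm 126 twist -0.004
```

Request:
move_arm:
  increments:
    - {"grip":1,"linear":[0.19,0.02,0.08],"twist":-0.003}
    - {"grip":1,"linear":[0.19,0.02,0.08],"twist":0}
    - {"grip":1,"linear":[0.15,0.02,0.06],"twist":0}
    - {"grip":1,"linear":[0,0,0],"twist":0}
    - {"grip":1,"linear":[0,0,0],"twist":0}

```text
clock: 24.85
eef_pos: [0.5635, 0.1147, 0.1127]
tool_rot: [-0.462, 0.524, -0.519, 0.492]
ft_force: [-0.2, 0.1, -0.3]
grip_width: 0.0444
```

```bash
python3 lane.py scene side; python3 - <<'E'
from h import *
go(c2w([-.0275,.0555,.07]),-4.5)
E
```

```text
scene lane tops: y-profile [(-134, 20), (-128, 22), (-122, 20), (-115, 19), (-109, 13), (-103, 20), (-97, 27), (-91, 24), (-85, 21), (-79, 20), (-73, 16), (-67, 26), (-61, 12), (-55, 12), (-49, 21), (-43, 22), (-37, 23), (-31, 20), (-25, 23), (-19, 25), (-13, 25), (-7, 23), (-1, 17), (4, 23), (10, 27), (16, 5), (130, 1)]
x 5/95 [-51.  -7.] z med 0.04408888331905802
side lane tops: y-profile [(-115, 11), (-109, 18), (-103, 28), (-97, 21), (-91, 17), (-85, 18), (-79, 18), (-73, 15), (-67, 17), (-61, 3), (-55, 30), (-49, 19), (-43, 18), (-37, 19), (-31, 17), (-25, 23), (-19, 17), (-13, 10), (-7, 15), (-1, 19), (4, 13), (10, 12), (124, 13), (130, 30)]
x 5/95 [-53.  -8.] z med 0.04463452469004769
t 24.9 p [0.5632 0.1158 0.1128] case [-0.0283  0.0571  0.1128] yaw -5.0 F [-0.1 -0.2 -0.8] g 0.044 shift [ 0.016  0.214 -0.001] mm 43 twist -0.0042
```

Request:
move_arm:
  increments:
    - {"grip":1,"linear":[0.014,0.1,0],"twist":-0.003}
    - {"grip":1,"linear":[0,0.1,0],"twist":0}
    - {"grip":1,"linear":[0,0.05,0],"twist":0}
    - {"grip":1,"linear":[0,0,0],"twist":0}
    - {"grip":1,"linear":[0,0,0],"twist":0}

```text
clock: 25.45
eef_pos: [0.5645, 0.1213, 0.0634]
tool_rot: [-0.465, 0.519, -0.515, 0.498]
ft_force: [0.5, 0.3, -1.1]
grip_width: 0.0443
```

```bash
python3 - <<'E'
from h import *
go(c2w([-.0275,.055,.023]),-4.5)
E
```

```text
t 25.4 p [0.5645 0.1213 0.0634] case [-0.0275  0.0628  0.0634] yaw -4.1 F [ 0.5  0.3 -1.1] g 0.044 shift [ 0.046  0.2   -0.006] mm 41 twist 0.0037
```

Request:
move_arm:
  increments:
    - {"grip":1,"linear":[0.038,0.03,-0.004],"twist":0.003}
    - {"grip":1,"linear":[0,0.06,0],"twist":0}
    - {"grip":1,"linear":[0,0.04,0],"twist":0}
    - {"grip":1,"linear":[0,0,0],"twist":0}
    - {"grip":1,"linear":[0,0,0],"twist":0}

```text
clock: 25.95
eef_pos: [0.5652, 0.1149, 0.037]
tool_rot: [-0.463, 0.52, -0.517, 0.498]
ft_force: [0.6, 1.0, -1.3]
grip_width: 0.0443
```

```bash
python3 - <<'E'
from h import *
go(c2w([-.0275,.055,.023]),-4.5)
E
```

```text
t 25.9 p [0.5652 0.1149 0.037 ] case [-0.0263  0.0564  0.037 ] yaw -4.4 F [ 0.6  1.  -1.3] g 0.044 shift [ 0.01   0.069 -0.008] mm 14 twist 0.0008
```

Request:
move_arm:
  increments:
    - {"grip":1,"linear":[0.01,0.035,-0.006],"twist":0}
    - {"grip":1,"linear":[0,0.028,0],"twist":0}
    - {"grip":1,"linear":[0,0,0],"twist":0}
    - {"grip":0.25,"linear":[0,0,0],"twist":0}
    - {"grip":0.25,"linear":[0,0,0],"twist":0}

```text
clock: 26.45
eef_pos: [0.5649, 0.1133, 0.0238]
tool_rot: [-0.462, 0.52, -0.518, 0.498]
ft_force: [0.2, -0.8, -0.1]
grip_width: 0.0641
```

```bash
python3 - <<'E'
from h import *
go(c2w([-.0275,.055,.023]),-4.5);st()
E
```

```text
t 26.4 p [0.5649 0.1133 0.0238] case [-0.0265  0.0548  0.0238] yaw -4.4 F [ 0.2 -0.8 -0.1] g 0.064 shift [-0.001  0.004 -0.005] mm 1 twist 0.0006
t 26.45 p [0.5649 0.1133 0.0238] F [ 0.2 -0.8 -0.1] g 0.0641 q [ 0.18  0.53 -0.15  0.85  0.03  1.83]
[[-0.076, 0.036, 0.996], [-0.996, 0.036, -0.077], [-0.039, -0.999, 0.033]]
```

Request:
move_arm:
  increments:
    - {"grip":0.25,"linear":[0,-0.15,0],"twist":0}
    - {"grip":0.25,"linear":[0,-0.2,0],"twist":0}
    - {"grip":0.25,"linear":[0.1,-0.2,-0.05],"twist":0}
    - {"grip":0.25,"linear":[0.2,-0.1,-0.06],"twist":0}
    - {"grip":0.25,"linear":[0.22,0,-0.07],"twist":0}

```text
clock: 26.95
eef_pos: [0.5192, 0.0096, 0.1543]
tool_rot: [0.464, -0.516, 0.517, -0.502]
ft_force: [1.3, -0.3, -0.5]
grip_width: 0.0643
```

Request:
move_arm:
  increments:
    - {"grip":0.2,"linear":[0.23,0,-0.08],"twist":0}
    - {"grip":0.2,"linear":[0.23,0,-0.08],"twist":0}
    - {"grip":0.2,"linear":[0.23,0,-0.08],"twist":0}
    - {"grip":0.2,"linear":[0.23,0,-0.08],"twist":0}
    - {"grip":0.2,"linear":[0.15,0,-0.08],"twist":0}

```text
clock: 27.45
eef_pos: [0.4258, -0.2069, 0.1485]
tool_rot: [0.462, -0.51, 0.521, -0.506]
ft_force: [-0.4, 0.1, -1.5]
grip_width: 0.0681
```

```bash
python3 bun.py side wrist | grep -v other; python3 lane.py scene side; python3 - <<'E'
from h import *
go([.409,-.274,.1],-4)
E
```

```text
side beech [418. 283.] 198 xy [ 0.6596 -0.3217] wxl 43 79 yaw 37.9
side beech [362. 286.] 408 xy [ 0.5367 -0.272 ] wxl 47 70 yaw -4.7
side beech [316. 304.] 324 xy [ 0.4101 -0.2756] wxl 45 47 yaw 85.3
side beech [399. 316.] 713 xy [ 0.5404 -0.3983] wxl 49 90 yaw 4.7
side beech [347. 336.] 1036 xy [ 0.4122 -0.3914] wxl 49 114 yaw -1.2
wrist beech [469. 293.] 4428 xy [ 0.5378 -0.2721] wxl 46 69 yaw -5.5
wrist beech [303. 317.] 3058 xy [ 0.4097 -0.2758] wxl 41 46 yaw 85.8
wrist beech [314. 403.] 2687 xy [ 0.4127 -0.3574] wxl 46 46 yaw -0.8
t 27.6 p [ 0.4245 -0.2076  0.1482] case [-0.1413 -0.2761  0.1482] yaw -4.0 F [-0.5  1.1 -0.1] g 0.068 shift [-2.652 -0.146  0.389] mm 537 twist -0.0433
scene lane tops: y-profile [(-134, 11), (-128, 20), (-122, 24), (-115, 24), (-109, 19), (-103, 18), (-97, 21), (-91, 19), (-85, 30), (-79, 21), (-73, 14), (-67, 34), (-61, 5), (-55, 14), (-49, 24), (-43, 18), (-37, 25), (-31, 17), (-25, 29), (-19, 19), (-13, 26), (-7, 25), (-1, 21), (4, 26), (10, 29), (16, 7), (22, 30), (28, 19), (34, 24), (40, 22), (46, 24), (52, 31), (58, 23), (64, 27), (70, 25), (76, 23), (82, 28), (88, 9), (124, 1)]
x 5/95 [-51.  -8.] z med 0.04400082643143343
side lane tops: y-profile [(-122, 1), (-115, 11), (-109, 18), (-103, 24), (-97, 21), (-91, 12), (-85, 14), (-79, 15), (-73, 17), (-67, 12), (-61, 7), (-55, 23), (-49, 25), (-43, 18), (-37, 15), (-31, 16), (-25, 29), (-19, 18), (-13, 10), (-7, 14), (-1, 18), (4, 14), (10, 11), (16, 8), (22, 12), (28, 7), (34, 7), (40, 3), (58, 1), (70, 1), (76, 1), (82, 3), (130, 4)]
x 5/95 [-51.  -9.] z med 0.04437142863498177
t 27.6 p [ 0.4263 -0.2049  0.1482] case [-0.1397 -0.2733  0.1482] yaw -3.7 F [ 1.6  1.5 -0.3] g 0.068 shift [ 0.359  0.224 -0.077] mm 86 twist 0.0026
```

Request:
move_arm:
  increments:
    - {"grip":0.15,"linear":[0.18,0.05,-0.04],"twist":0}
    - {"grip":0.15,"linear":[0.17,0.1,-0.037],"twist":0}
    - {"grip":0.15,"linear":[0,0.12,0],"twist":0}
    - {"grip":0.15,"linear":[0,0,0],"twist":0}
    - {"grip":0.15,"linear":[0,0,0],"twist":0}

```text
clock: 28.15
eef_pos: [0.4163, -0.2699, 0.0927]
tool_rot: [0.463, -0.505, 0.519, -0.511]
ft_force: [0.7, 0.4, -0.6]
grip_width: 0.0726
```

```bash
python3 - <<'E'
from h import *
go([.4098,-.2757,.01],-4.2);st()
E
```

```text
t 28.1 p [ 0.4163 -0.2699  0.0927] case [-0.1445 -0.3388  0.0927] yaw -3.0 F [ 0.7  0.4 -0.6] g 0.073 shift [ 0.045  0.409 -0.056] mm 83 twist 0.0107
t 28.15 p [ 0.4163 -0.2699  0.0927] F [ 0.7  0.4 -0.6] g 0.0726 q [-0.61  0.32 -0.28  0.94  0.06  1.01]
[[-0.05, 0.063, 0.997], [-0.998, 0.031, -0.052], [-0.035, -0.998, 0.061]]
```

Request:
move_arm:
  increments:
    - {"grip":0.15,"linear":[0.04,0.05,-0.05],"twist":0.01}
    - {"grip":0.15,"linear":[0,0.12,0],"twist":0}
    - {"grip":0.15,"linear":[0,0.12,0],"twist":0}
    - {"grip":0.15,"linear":[0,0.05,0],"twist":0}
    - {"grip":0.15,"linear":[0,0,0],"twist":0}

```text
clock: 28.65
eef_pos: [0.4135, -0.2752, 0.0261]
tool_rot: [0.459, -0.506, 0.526, -0.507]
ft_force: [0.1, 0.6, 0.2]
grip_width: 0.0727
```

```bash
python3 - <<'E'
from h import *
go([.4098,-.2757,.01],-4.2)
E
```

```text
t 28.6 p [ 0.4135 -0.2752  0.0261] case [-0.147  -0.3444  0.0261] yaw -3.9 F [0.1 0.6 0.2] g 0.073 shift [ 0.006  0.079 -0.024] mm 16 twist 0.0027
```

Request:
move_arm:
  increments:
    - {"grip":0.15,"linear":[0.005,0.03,-0.02],"twist":0}
    - {"grip":0.15,"linear":[0,0.035,0],"twist":0}
    - {"grip":0.15,"linear":[0,0,0],"twist":0}
    - {"grip":0.15,"linear":[0,0,0],"twist":0}
    - {"grip":0.15,"linear":[0,0,0],"twist":0}

```text
clock: 29.15
eef_pos: [0.4117, -0.277, 0.0148]
tool_rot: [0.458, -0.504, 0.528, -0.507]
ft_force: [0.1, -0.1, 0.4]
grip_width: 0.0723
```

```bash
python3 - <<'E'
from h import *
go([.4098,-.2757,.01],-4.2)
E
```

```text
t 29.1 p [ 0.4117 -0.277   0.0148] case [-0.1486 -0.3463  0.0148] yaw -3.9 F [ 0.1 -0.1  0.4] g 0.072 shift [-0.005  0.023 -0.012] mm 5 twist 0.0029
```

Request:
move_arm:
  increments:
    - {"grip":0.15,"linear":[-0.005,0.018,-0.01],"twist":0}
    - {"grip":0.15,"linear":[0,0,0],"twist":0}
    - {"grip":1,"linear":[0,0,0],"twist":0}
    - {"grip":1,"linear":[0,0,0],"twist":0}
    - {"grip":1,"linear":[0,0,0],"twist":0}

```text
clock: 29.65
eef_pos: [0.4109, -0.2763, 0.0123]
tool_rot: [0.458, -0.503, 0.529, -0.507]
ft_force: [0.2, -0.8, -1.1]
grip_width: 0.0452
```

Request:
move_arm:
  increments:
    - {"grip":1,"linear":[0,0,0],"twist":0}
    - {"grip":1,"linear":[0,0,0],"twist":0}
    - {"grip":1,"linear":[0,-0.15,0],"twist":0}
    - {"grip":1,"linear":[0,-0.2,0],"twist":0}
    - {"grip":1,"linear":[0,-0.2,0],"twist":0}

```text
clock: 30.15
eef_pos: [0.3979, -0.2751, 0.1179]
tool_rot: [0.459, -0.509, 0.523, -0.506]
ft_force: [0.2, 0.1, -0.4]
grip_width: 0.0449
```

```bash
python3 - <<'E'
from h import *
go(c2w([-.0275,.1125,.13]),-4.5);st()
E
```

```text
t 30.1 p [ 0.3979 -0.2751  0.1179] case [-0.1625 -0.3455  0.1179] yaw -3.9 F [ 0.2  0.1 -0.4] g 0.045 shift [-2.282  0.062  0.703] mm 478 twist 0.0055
t 30.15 p [ 0.3979 -0.2751  0.1179] F [ 0.2  0.1 -0.4] g 0.0449 q [-0.64  0.27 -0.27  1.    0.06  0.99]
[[-0.065, 0.062, 0.996], [-0.997, 0.031, -0.067], [-0.035, -0.998, 0.06]]
```

Request:
move_arm:
  increments:
    - {"grip":1,"linear":[-0.15,0,0.05],"twist":0.003}
    - {"grip":1,"linear":[-0.22,0,0.07],"twist":0.002}
    - {"grip":1,"linear":[-0.22,0,0.07],"twist":0}
    - {"grip":1,"linear":[-0.22,0,0.07],"twist":0}
    - {"grip":1,"linear":[-0.22,0,0.07],"twist":0}

```text
clock: 30.65
eef_pos: [0.485, -0.0777, 0.1363]
tool_rot: [0.451, -0.509, 0.535, -0.501]
ft_force: [0.3, -0.0, 0.3]
grip_width: 0.0453
```

Request:
move_arm:
  increments:
    - {"grip":1,"linear":[-0.22,0,0.07],"twist":0}
    - {"grip":1,"linear":[-0.22,0,0.07],"twist":0}
    - {"grip":1,"linear":[-0.22,0,0.07],"twist":0}
    - {"grip":1,"linear":[-0.22,0,0.07],"twist":0}
    - {"grip":1,"linear":[-0.15,0,0.04],"twist":0}

```text
clock: 31.15
eef_pos: [0.5693, 0.1322, 0.1467]
tool_rot: [0.452, -0.508, 0.534, -0.502]
ft_force: [0.3, -0.2, -0.6]
grip_width: 0.0449
```

```bash
python3 - <<'E'
from h import *
go(c2w([-.0275,.1125,.11]),-4.5);st()
E
```

```text
t 31.1 p [0.5693 0.1322 0.1467] case [-0.0235  0.0739  0.1467] yaw -5.2 F [ 0.3 -0.2 -0.6] g 0.045 shift [-0.187  0.187 -0.036] mm 53 twist -0.0059
t 31.15 p [0.5693 0.1322 0.1467] F [ 0.3 -0.2 -0.6] g 0.0449 q [ 0.23  0.39 -0.01  1.09  0.    1.89]
[[-0.088, 0.077, 0.993], [-0.996, 0.021, -0.09], [-0.028, -0.997, 0.075]]
```

Request:
move_arm:
  increments:
    - {"grip":1,"linear":[-0.17,0.05,-0.03],"twist":-0.005}
    - {"grip":1,"linear":[0,0.13,0],"twist":0}
    - {"grip":1,"linear":[0,0.13,0],"twist":0}
    - {"grip":1,"linear":[0,0,0],"twist":0}
    - {"grip":1,"linear":[0,0,0],"twist":0}

```text
clock: 31.65
eef_pos: [0.5729, 0.1768, 0.0835]
tool_rot: [0.456, -0.504, 0.53, -0.508]
ft_force: [1.0, -0.1, 0.9]
grip_width: 0.0455
```

```bash
python3 - <<'E'
from h import *
go(c2w([-.0275,.1125,.07]),-4.5)
E
```

```text
t 31.6 p [0.5729 0.1768 0.0835] case [-0.0234  0.1188  0.0835] yaw -4.0 F [ 1.  -0.1  0.9] g 0.045 shift [ 0.033  0.065 -0.026] mm 15 twist 0.0041
```

Request:
move_arm:
  increments:
    - {"grip":1,"linear":[0.028,0.02,-0.023],"twist":0.003}
    - {"grip":1,"linear":[0,0.05,0],"twist":0}
    - {"grip":1,"linear":[0,0,0],"twist":0}
    - {"grip":1,"linear":[0,0,0],"twist":0}
    - {"grip":1,"linear":[0,0,0],"twist":0}

```text
clock: 32.15
eef_pos: [0.571, 0.1701, 0.0721]
tool_rot: [0.451, -0.505, 0.533, -0.507]
ft_force: [-0.0, -0.7, 0.5]
grip_width: 0.0453
```

```bash
python3 - <<'E'
from h import *
go(c2w([-.0275,.1125,.024]),-4.5)
E
```

```text
t 32.1 p [0.571  0.1701 0.0721] case [-0.0249  0.1119  0.0721] yaw -4.6 F [-0.  -0.7  0.5] g 0.045 shift [ 0.005  0.239 -0.033] mm 48 twist -0.0008
```

Request:
move_arm:
  increments:
    - {"grip":1,"linear":[0.01,0.07,-0.012],"twist":0}
    - {"grip":1,"linear":[0.01,0.07,-0.011],"twist":0}
    - {"grip":1,"linear":[0,0.04,-0.006],"twist":0}
    - {"grip":1,"linear":[0,0,0],"twist":0}
    - {"grip":1,"linear":[0,0,0],"twist":0}

```text
clock: 32.65
eef_pos: [0.5702, 0.1678, 0.0374]
tool_rot: [0.45, -0.504, 0.534, -0.509]
ft_force: [0.6, 0.5, 0.2]
grip_width: 0.0446
```

```bash
python3 - <<'E'
from h import *
go(c2w([-.0275,.1125,.024]),-4.5)
E
```

```text
t 32.6 p [0.5702 0.1678 0.0374] case [-0.0254  0.1096  0.0374] yaw -4.6 F [0.6 0.5 0.2] g 0.045 shift [-0.012  0.066 -0.016] mm 14 twist -0.0011
```

Request:
move_arm:
  increments:
    - {"grip":1,"linear":[-0.015,0,-0.012],"twist":0}
    - {"grip":1,"linear":[0,0.035,0],"twist":0}
    - {"grip":1,"linear":[0,0.03,0],"twist":0}
    - {"grip":1,"linear":[0,0,0],"twist":0}
    - {"grip":1,"linear":[0,0,0],"twist":0}

```text
clock: 33.15
eef_pos: [0.5703, 0.1708, 0.0251]
tool_rot: [0.449, -0.503, 0.535, -0.509]
ft_force: [-0.5, -2.4, 0.1]
grip_width: 0.0451
```

```bash
python3 - <<'E'
from h import *
go(c2w([-.0275,.1125,.024]),-4.5)
E
```

```text
t 33.1 p [0.5703 0.1708 0.0251] case [-0.0256  0.1125  0.0251] yaw -4.7 F [-0.5 -2.4  0.1] g 0.045 shift [ 0.     0.005 -0.01 ] mm 2 twist -0.0016
```

Release and rise, then check from above.

Request:
move_arm:
  increments:
    - {"grip":0.25,"linear":[0,0,0],"twist":0}
    - {"grip":0.25,"linear":[0,0,0],"twist":0}
    - {"grip":0.25,"linear":[0,-0.15,0],"twist":0}
    - {"grip":0.25,"linear":[0,-0.2,0],"twist":0}
    - {"grip":0.25,"linear":[0,-0.2,0],"twist":0}

```text
clock: 33.65
eef_pos: [0.5557, 0.1685, 0.1304]
tool_rot: [0.453, -0.506, 0.531, -0.506]
ft_force: [1.0, -0.7, -0.1]
grip_width: 0.064
```

Request:
move_arm:
  increments:
    - {"grip":0.4,"linear":[0.15,-0.2,-0.05],"twist":0}
    - {"grip":0.4,"linear":[0.2,-0.2,-0.05],"twist":0}
    - {"grip":0.4,"linear":[0.24,-0.05,0],"twist":0}
    - {"grip":0.4,"linear":[0.24,0,0],"twist":0}
    - {"grip":0.4,"linear":[0.24,0,0],"twist":0}

```text
clock: 34.15
eef_pos: [0.5205, -0.0377, 0.2193]
tool_rot: [0.449, -0.498, 0.531, -0.517]
ft_force: [0.7, -0.3, 0.4]
grip_width: 0.0509
```

```bash
python3 kn.py; python3 lane.py wrist; python3 - <<'E'
from h import *
im,d,K,D,T=cam("wrist");cv2.imwrite("pics/w7.png",im);st()
go(c2w([.02,-.199,.2]),-4.5)
E
```

```text
side lid 1.5529286 1005
side knob 88 [[0.0363, -0.2287, 0.0938], [0.0405, -0.2078, 0.1021], [0.048, -0.1766, 0.1069]]
scene lid 1.5530415 1585
scene knob 68 [[0.0363, -0.2218, 0.094], [0.0421, -0.2042, 0.1016], [0.0502, -0.1742, 0.1073]]
t 34.2 p [ 0.52   -0.0417  0.2185] case [-0.0591 -0.1032  0.2185] yaw -4.2 F [-0.4  0.5 -0.1] g 0.051 shift [0.509 0.739 0.522] mm 208 twist 0.0022
wrist lane tops: y-profile [(-134, 134), (-128, 328), (-122, 338), (-115, 345), (-109, 348), (-103, 359), (-97, 378), (-91, 382), (-85, 367), (-79, 369), (-73, 365), (-67, 362), (-61, 17), (-55, 300), (-49, 381), (-43, 439), (-37, 381), (-31, 437), (-25, 436), (-19, 466), (-13, 434), (-7, 437), (-1, 440), (4, 436), (10, 327), (16, 319), (22, 468), (28, 484), (34, 487), (40, 490), (46, 541), (52, 547), (58, 483), (64, 242)]
x 5/95 [-49.  -8.] z med 0.04388551527312284
t 34.35 p [ 0.5201 -0.0375  0.2179] F [-0.2  0.4  0.1] g 0.0513 q [-0.1   0.21 -0.07  1.19  0.04  1.54]
[[-0.065, 0.099, 0.993], [-0.997, 0.032, -0.069], [-0.038, -0.995, 0.097]]
t 34.4 p [ 0.5201 -0.0375  0.2179] case [-0.0593 -0.0991  0.2179] yaw -4.0 F [-0.2  0.4  0.1] g 0.051 shift [0.508 0.108 0.381] mm 129 twist 0.0047
```

View pics/w7.png

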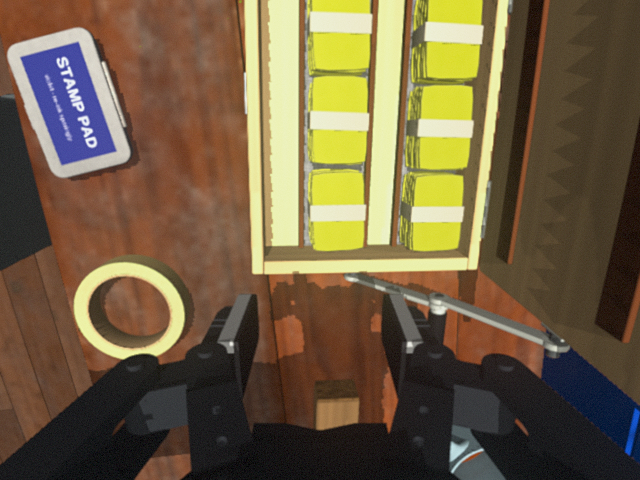

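The three bundles lie flat in the lane at (338,35), (338,118) and (338,208), and the stay is still locked. Check the block from the scene camera.

```bash
python3 lane.py scene side | cut -c1-900; python3 - <<'E'
from h import *
im,d,K,D,T=cam("scene");P=cloud(d,K,D,T);W=w2c(P.reshape(-1,3)).reshape(P.shape)
q=(W[...,1]>.095)&(W[...,1]<.15)&(W[...,0]<.03)&(W[...,0]>-.09)&(W[...,2]>.02)&(W[...,2]<.056)
print(q.sum(),np.nanpercentile(W[q],[5,50,95],axis=0).round(4).tolist())
cv2.imwrite("pics/sc8.png",cv2.resize(im[200:320,200:360],None,fx=4,fy=4))
E
```

```text
scene lane tops: y-profile [(-134, 12), (-128, 18), (-122, 24), (-115, 18), (-109, 19), (-103, 19), (-97, 25), (-91, 23), (-85, 22), (-79, 24), (-73, 23), (-67, 24), (-61, 9), (-55, 18), (-49, 17), (-43, 26), (-37, 22), (-31, 19), (-25, 23), (-19, 20), (-13, 24), (-7, 26), (-1, 20), (4, 25), (10, 23), (16, 10), (22, 22), (28, 22), (34, 28), (40, 18), (46, 26), (52, 25), (58, 30), (64, 27), (70, 23), (76, 25), (82, 25), (88, 11), (94, 20), (100, 29), (106, 28), (112, 25), (118, 27), (124, 3)]
x 5/95 [-51.  -8.] z med 0.044269598187256724
side lane tops: y-profile [(-115, 11), (-109, 18), (-103, 26), (-97, 23), (-91, 13), (-85, 17), (-79, 19), (-73, 16), (-67, 20), (-61, 2), (-55, 27), (-49, 16), (-43, 20), (-37, 17), (-31, 17), (-25, 24), (-19, 18), (-13, 15), (-7, 13), (-1, 16), (4, 12), (10, 11), (16, 15), (22, 17), (28, 18), (34, 17), (40, 12), (46, 21), (52, 13), (58, 15), (64, 11), (70, 15), (76, 14), (82, 10), (88, 13), (94, 23), (100, 14), (106, 10), (112, 19), (118, 12), (124, 17), (130, 40)]
x 5/95 [-51.  -7.] z med 0.04472208941625299
438 [[-0.0821, 0.0991, 0.0224], [-0.0326, 0.1423, 0.0431], [0.0222, 0.1462, 0.0546]]
```

View pics/sc8.png

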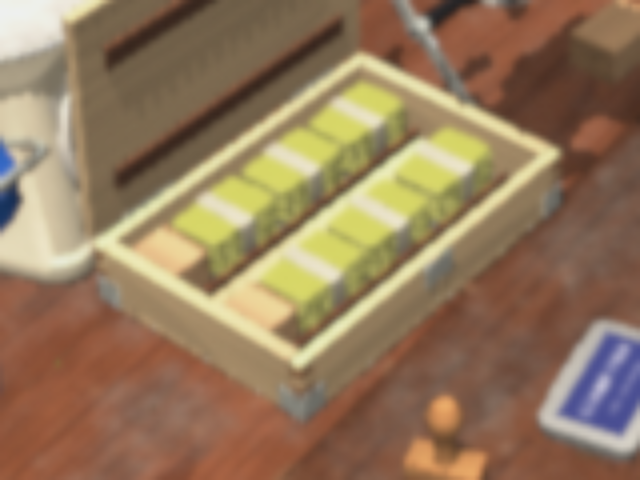

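Request:
move_arm:
  increments:
    - {"grip":0.5,"linear":[0.24,0,0],"twist":0}
    - {"grip":0.5,"linear":[0.23,0,0.05],"twist":0}
    - {"grip":0.5,"linear":[0.04,0.03,0.2],"twist":0}
    - {"grip":0.5,"linear":[0,0.03,0.2],"twist":0}
    - {"grip":0.5,"linear":[0,0,0],"twist":0}

```text
clock: 35.0
eef_pos: [0.6095, -0.1342, 0.2079]
tool_rot: [0.455, -0.496, 0.524, -0.521]
ft_force: [-0.4, 0.7, 0.2]
grip_width: 0.0428
```

```bash
python3 - <<'E'
from h import *
go(c2w([.049,-.199,.13]),-4.5);st()
E
```

```text
t 35.0 p [ 0.6095 -0.1342  0.2079] case [ 0.0374 -0.1884  0.2079] yaw -2.6 F [-0.4  0.7  0.2] g 0.043 shift [0.071 0.391 0.019] mm 80 twist 0.0162
t 35.0 p [ 0.6095 -0.1342  0.2079] F [-0.4  0.7  0.2] g 0.0428 q [-0.24  0.43  0.21  1.27  0.06  1.37]
[[-0.042, 0.096, 0.995], [-0.998, 0.036, -0.046], [-0.04, -0.995, 0.094]]
```

Request:
move_arm:
  increments:
    - {"grip":0.5,"linear":[0.07,0,0.02],"twist":0.014}
    - {"grip":0.5,"linear":[0,0.13,0],"twist":0}
    - {"grip":0.5,"linear":[0,0.13,0],"twist":0}
    - {"grip":0.5,"linear":[0,0.05,0],"twist":0}
    - {"grip":0.5,"linear":[0,0,0],"twist":0}

```text
clock: 35.5
eef_pos: [0.6193, -0.1423, 0.1448]
tool_rot: [0.449, -0.503, 0.529, -0.515]
ft_force: [-0.4, -0.2, -0.8]
grip_width: 0.043
```

```bash
python3 - <<'E'
from h import *
go(c2w([.049,-.199,.075]),-4.5)
im,d,K,D,T=cam("wrist");cv2.imwrite("pics/w9.png",im)
E
```

```text
t 35.5 p [ 0.6193 -0.1423  0.1448] case [ 0.0478 -0.1957  0.1448] yaw -4.0 F [-0.4 -0.2 -0.8] g 0.043 shift [ 0.031  0.347 -0.026] mm 70 twist 0.0043
```

View pics/w9.png

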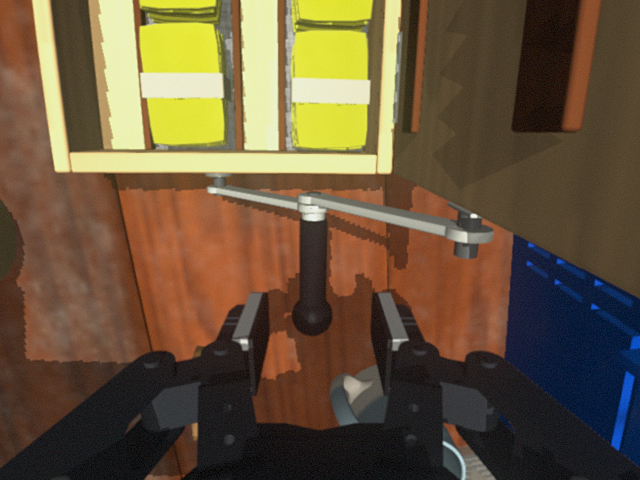

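The knob (313,270) lies between the fingers. Descend around it.

Request:
move_arm:
  increments:
    - {"grip":0.5,"linear":[0.02,0.1,-0.01],"twist":0.004}
    - {"grip":0.5,"linear":[0.01,0.1,-0.008],"twist":0}
    - {"grip":0.5,"linear":[0,0.1,-0.008],"twist":0}
    - {"grip":0.5,"linear":[0,0,0],"twist":0}
    - {"grip":0.5,"linear":[0,0,0],"twist":0}

```text
clock: 36.05
eef_pos: [0.6243, -0.1469, 0.0942]
tool_rot: [0.444, -0.5, 0.536, -0.516]
ft_force: [-0.1, -0.1, 0.2]
grip_width: 0.0424
```

```bash
python3 - <<'E'
from h import *
go(c2w([.049,-.199,.075]),-4.5)
E
```

```text
t 36.0 p [ 0.6243 -0.1469  0.0942] case [ 0.0532 -0.2     0.0942] yaw -4.5 F [-0.1 -0.1  0.2] g 0.042 shift [-0.001  0.094 -0.031] mm 20 twist 0.0004
```

Request:
move_arm:
  increments:
    - {"grip":0.5,"linear":[0,0.08,-0.02],"twist":0}
    - {"grip":0.5,"linear":[0,0,-0.06],"twist":0}
    - {"grip":0.5,"linear":[0,0,-0.06],"twist":0}
    - {"grip":0.5,"linear":[0,-0.02,-0.06],"twist":0}
    - {"grip":0.5,"linear":[0,-0.02,-0.06],"twist":0}

```text
clock: 36.55
eef_pos: [0.5831, -0.1438, 0.093]
tool_rot: [0.438, -0.491, 0.542, -0.522]
ft_force: [3.0, 2.2, -0.2]
grip_width: 0.0427
```

```bash
python3 kn.py;python3 -c "
from h import *
st()"
```

```text
side lid 1.5250121 204
side knob 183 [[-0.0292, -0.2274, 0.1041], [0.0158, -0.2069, 0.1189], [0.0302, -0.1811, 0.1336]]
scene lid 1.4750473 1462
scene knob 131 [[-0.031, -0.2213, 0.104], [0.014, -0.2005, 0.1189], [0.0275, -0.1796, 0.1331]]
t 36.6 p [ 0.581  -0.1442  0.0924] case [ 0.0097 -0.2006  0.0924] yaw -4.4 F [-0.7 -0.3 -0.2] g 0.043 shift [-0.004  0.104  0.24 ] mm 52 twist 0.0009
t 36.65 p [ 0.581  -0.1442  0.0924] F [-0.7 -0.3 -0.2] g 0.0425 q [-0.27  0.44 -0.1   0.91  0.06  1.37]
[[-0.072, 0.132, 0.989], [-0.997, 0.027, -0.076], [-0.037, -0.991, 0.129]]
```

Request:
move_arm:
  increments:
    - {"grip":0.5,"linear":[0,-0.01,-0.05],"twist":0}
    - {"grip":0.5,"linear":[0,-0.01,-0.05],"twist":0}
    - {"grip":0.5,"linear":[0,0,0],"twist":0}
    - {"grip":0.5,"linear":[0,0,0.05],"twist":0}
    - {"grip":0.5,"linear":[0,0,0],"twist":0}

```text
clock: 37.15
eef_pos: [0.5687, -0.144, 0.0959]
tool_rot: [0.439, -0.493, 0.542, -0.52]
ft_force: [0.2, 0.4, 0.5]
grip_width: 0.0427
```

```bash
python3 kn.py;python3 -c "
from h import *
st()"
```

```text
side lid 1.3432133 307
side knob 178 [[-0.0423, -0.2287, 0.1073], [-0.0078, -0.2076, 0.1234], [0.0181, -0.1794, 0.131]]
scene lid 1.3340997 1254
scene knob 112 [[-0.0426, -0.2198, 0.1068], [-0.0078, -0.1986, 0.1223], [0.0149, -0.1775, 0.1321]]
t 37.2 p [ 0.5674 -0.1437  0.0952] case [-0.0038 -0.2012  0.0952] yaw -4.4 F [-0.2  0.3 -0.9] g 0.043 shift [-0.006  0.126  0.305] mm 66 twist 0.0005
t 37.25 p [ 0.5674 -0.1437  0.0952] F [-0.2  0.3 -0.9] g 0.0428 q [-0.28  0.41 -0.13  0.91  0.06  1.37]
[[-0.073, 0.129, 0.989], [-0.997, 0.027, -0.077], [-0.036, -0.991, 0.126]]
```

Request:
move_arm:
  increments:
    - {"grip":0.5,"linear":[0,-0.15,0.02],"twist":0}
    - {"grip":0.5,"linear":[0,-0.22,0.025],"twist":0}
    - {"grip":0.5,"linear":[0,-0.24,0.02],"twist":0}
    - {"grip":0.5,"linear":[0,-0.24,0],"twist":0}
    - {"grip":0.5,"linear":[0,-0.24,0],"twist":0}

```text
clock: 37.75
eef_pos: [0.5472, -0.1492, 0.3064]
tool_rot: [0.446, -0.502, 0.533, -0.514]
ft_force: [1.7, 0.6, -0.5]
grip_width: 0.0426
```

```bash
python3 kn.py;python3 -c "
from h import *
im,d,K,D,T=cam('scene');P=cloud(d,K,D,T);W=w2c(P.reshape(-1,3)).reshape(P.shape)
q=(W[...,2]>.275)&(W[...,2]<.33)&(abs(W[...,1])<.052)&(W[...,0]>-.06)&(W[...,0]<.12)
print('bar',q.sum(),np.nanpercentile(W[q],[5,50,95],axis=0).round(4).tolist())
go(c2w([.03,0,.38]),-4.5)"
```

```text
side lid 1.3760024 770
side knob 91 [[-0.0126, -0.2294, 0.1176], [-0.0074, -0.2069, 0.1245], [-0.001, -0.1764, 0.1297]]
scene lid 1.3366998 1255
scene knob 66 [[-0.0123, -0.2247, 0.1166], [-0.0066, -0.2069, 0.1235], [0.0001, -0.177, 0.1292]]
t 37.9 p [ 0.5507 -0.1504  0.3135] case [-0.02   -0.2092  0.3135] yaw -4.4 F [0.3 0.1 0.3] g 0.043 shift [-0.004  1.216  0.264] mm 249 twist 0.0006
bar 142 [[0.0256, -0.0477, 0.2924], [0.0293, 0.0016, 0.2989], [0.0356, 0.0477, 0.3022]]
t 37.9 p [ 0.5497 -0.15    0.3096] case [-0.0209 -0.2089  0.3096] yaw -4.4 F [-0.1 -0.1 -0.3] g 0.042 shift [-1.056 -0.281  0.292] mm 226 twist 0.0005
```

Request:
move_arm:
  increments:
    - {"grip":0.5,"linear":[0,-0.2,0.02],"twist":0}
    - {"grip":0.5,"linear":[-0.2,-0.12,0.06],"twist":0}
    - {"grip":0.5,"linear":[-0.24,0,0.07],"twist":0}
    - {"grip":0.5,"linear":[-0.24,0.02,0.06],"twist":0}
    - {"grip":0.5,"linear":[-0.2,0.02,0.05],"twist":0}

```text
clock: 38.4
eef_pos: [0.6043, 0.0192, 0.3662]
tool_rot: [0.446, -0.51, 0.533, -0.507]
ft_force: [0.1, -0.7, 0.1]
grip_width: 0.0429
```

```bash
python3 -c "
from h import *
go(c2w([.035,0,.36]),-4.5);st()"
```

```text
t 38.4 p [0.6043 0.0192 0.3662] case [ 0.0201 -0.036   0.3662] yaw -5.2 F [ 0.1 -0.7  0.1] g 0.043 shift [-0.179  0.044  0.069] mm 39 twist -0.0065
t 38.4 p [0.6043 0.0192 0.3662] F [ 0.1 -0.7  0.1] g 0.0429 q [0.02 0.38 0.55 1.65 0.03 1.68]
[[-0.088, 0.085, 0.992], [-0.995, 0.034, -0.091], [-0.042, -0.996, 0.082]]
```

Request:
move_arm:
  increments:
    - {"grip":0.5,"linear":[-0.16,0,0.065],"twist":-0.006}
    - {"grip":0.5,"linear":[0,0.1,-0.008],"twist":0}
    - {"grip":0.5,"linear":[0,0.1,-0.008],"twist":0}
    - {"grip":0.5,"linear":[0,0,0],"twist":0}
    - {"grip":0.5,"linear":[0,0,0],"twist":0}

```text
clock: 38.9
eef_pos: [0.6201, 0.0611, 0.3153]
tool_rot: [0.457, -0.509, 0.523, -0.508]
ft_force: [0.0, -0.2, 0.8]
grip_width: 0.0426
```

```bash
python3 -c "
from h import *
go(c2w([.035,0,.279]),-4.5)
im,d,K,D,T=cam('wrist');cv2.imwrite('pics/w10.png',im)"
```

```text
t 38.9 p [0.6201 0.0611 0.3153] case [0.0327 0.007  0.3153] yaw -3.9 F [ 0.  -0.2  0.8] g 0.043 shift [ 0.042  0.18  -0.001] mm 37 twist 0.0056
```

View pics/w10.png

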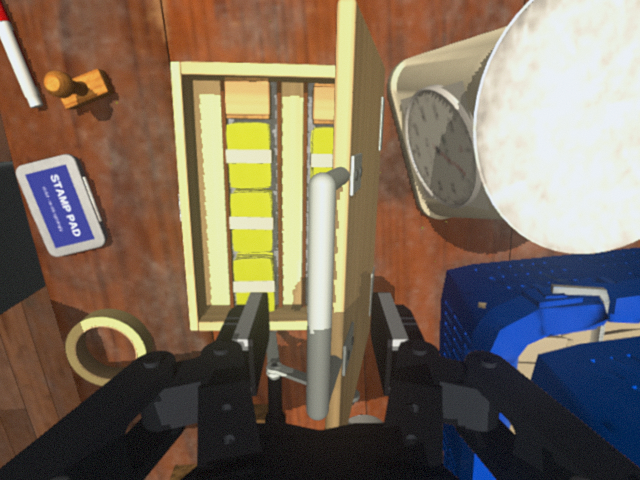

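The bar (column 320) is centred between the fingers, and the lane is fully packed. Descend and grip.

Request:
move_arm:
  increments:
    - {"grip":0.5,"linear":[0.02,0.08,0],"twist":0}
    - {"grip":0.5,"linear":[0,0.09,0],"twist":0}
    - {"grip":0.5,"linear":[0,0,0],"twist":0}
    - {"grip":1,"linear":[0,0,0],"twist":0}
    - {"grip":1,"linear":[0,0,0],"twist":0}

```text
clock: 39.45
eef_pos: [0.6238, 0.0556, 0.2852]
tool_rot: [0.455, -0.508, 0.526, -0.509]
ft_force: [-2.0, 0.8, 0.9]
grip_width: 0.0145
```

Request:
move_arm:
  increments:
    - {"grip":1,"linear":[0,0,0],"twist":0}
    - {"grip":1,"linear":[0,0,0],"twist":0}
    - {"grip":1,"linear":[0,0,0],"twist":0}
    - {"grip":1,"linear":[0,0,0],"twist":0}
    - {"grip":1,"linear":[0,0,0],"twist":0}

```text
clock: 39.95
eef_pos: [0.6239, 0.0555, 0.2857]
tool_rot: [0.454, -0.508, 0.526, -0.509]
ft_force: [0.1, 0.1, -2.0]
grip_width: 0.0095
```

```bash
python3 -c "
from h import *
go(c2w([.035,0,.279]),-4.5);arc();st()"
```

```text
t 40.0 p [0.6239 0.0555 0.2857] case [0.0368 0.0018 0.2857] yaw -4.2 F [ 0.1  0.1 -2. ] g 0.009 shift [ 0.01   0.033 -0.012] mm 7 twist 0.003
bar r 0.2507 theta 1.312
t 39.95 p [0.6239 0.0555 0.2857] F [ 0.1  0.1 -2. ] g 0.0095 q [0.07 0.43 0.41 1.47 0.03 1.72]
[[-0.07, 0.073, 0.995], [-0.997, 0.034, -0.072], [-0.04, -0.997, 0.07]]
```

```bash
cat > rows.py <<'E'
from h import *
import sys
def rows(step,n,r=.249,b0=.0146):
    o=bot.get_obs();M=R.from_quat(o["tool_rot"]).as_matrix();p=w2c(o["eef_pos"])
    off=M[:,1]*-.0146;b=p+R.from_euler('z',-YAW).apply(off)
    th=np.arctan2(b[2]-.058,.101-b[0]);print("t",round(o["clock"],1),"theta",round(th,3),"r",round(np.hypot(b[2]-.058,.101-b[0]),4),"y",round(b[1],4),"z tcp",round(p[2],4),"F",np.round(o["ft_force"],1),"g",round(o["grip_width"],4),"tilt",np.round(M[:,1],3))
    for i in range(n):
        t2=th-step
        d=r*np.array([np.cos(th)-np.cos(t2),0,np.sin(t2)-np.sin(th)])
        if i==0: d[1]=-b[1]
        print(np.round(M.T@R.from_euler('z',YAW).apply(d)/.2,3).tolist());th=t2
rows(float(sys.argv[1]),5)
E
python3 rows.py .09
```

```text
t 40.0 theta 1.308 r 0.2509 y 0.0012 z tcp 0.2857 F [ 0.1  0.1 -2. ] g 0.0095 tilt [ 0.073  0.034 -0.997]
[0.007, 0.026, -0.109]
[0.001, 0.036, -0.106]
[0.001, 0.045, -0.102]
[0.002, 0.054, -0.098]
[0.002, 0.063, -0.093]
```

Request:
move_arm:
  increments:
    - {"grip":1,"linear":[0.005,0.026,-0.109],"twist":0}
    - {"grip":1,"linear":[0,0.036,-0.106],"twist":0}
    - {"grip":1,"linear":[0,0.045,-0.102],"twist":0}
    - {"grip":1,"linear":[0,0.054,-0.098],"twist":0}
    - {"grip":1,"linear":[0,0.063,-0.093],"twist":0}

```text
clock: 40.45
eef_pos: [0.5356, 0.0634, 0.2417]
tool_rot: [0.445, -0.501, 0.533, -0.516]
ft_force: [0.6, -1.9, 2.9]
grip_width: 0.0095
```

```bash
python3 rows.py .1
```

```text
t 40.5 theta 0.91 r 0.2512 y 0.0021 z tcp 0.2417 F [ 0.6 -1.9  2.9] g 0.0095 tilt [ 0.105  0.035 -0.994]
[0.013, 0.071, -0.102]
[0.003, 0.081, -0.095]
[0.004, 0.09, -0.086]
[0.004, 0.098, -0.077]
[0.004, 0.105, -0.066]
```

Request:
move_arm:
  increments:
    - {"grip":1,"linear":[0.01,0.071,-0.102],"twist":0}
    - {"grip":1,"linear":[0,0.081,-0.095],"twist":0}
    - {"grip":1,"linear":[0,0.09,-0.086],"twist":0}
    - {"grip":1,"linear":[0,0.098,-0.077],"twist":0}
    - {"grip":1,"linear":[0,0.1,-0.066],"twist":0}

```text
clock: 40.95
eef_pos: [0.4672, 0.0693, 0.1519]
tool_rot: [0.438, -0.492, 0.541, -0.522]
ft_force: [1.2, -3.3, 1.0]
grip_width: 0.0092
```

```bash
python3 rows.py .04
```

```text
t 41.0 theta 0.452 r 0.2483 y 0.0027 z tcp 0.1519 F [ 1.2 -3.3  1. ] g 0.0092 tilt [ 0.135  0.031 -0.99 ]
[0.015, 0.041, -0.027]
[0.002, 0.043, -0.025]
[0.002, 0.044, -0.023]
[0.002, 0.045, -0.021]
[0.002, 0.046, -0.02]
```

Request:
move_arm:
  increments:
    - {"grip":1,"linear":[0.01,0.05,-0.033],"twist":0}
    - {"grip":1,"linear":[0,0.052,-0.03],"twist":0}
    - {"grip":1,"linear":[0,0.053,-0.027],"twist":0}
    - {"grip":1,"linear":[0,0.053,-0.024],"twist":0}
    - {"grip":1,"linear":[0,0.045,-0.02],"twist":0}

```text
clock: 41.45
eef_pos: [0.4507, 0.0708, 0.1016]
tool_rot: [0.434, -0.488, 0.545, -0.526]
ft_force: [-0.7, -1.7, -0.0]
grip_width: 0.0091
```

```bash
python3 rows.py .03
```

```text
t 41.5 theta 0.237 r 0.2471 y 0.0028 z tcp 0.1016 F [-0.7 -1.7 -0. ] g 0.0091 tilt [ 0.15   0.03  -0.988]
[0.015, 0.034, -0.014]
[0.001, 0.035, -0.012]
[0.001, 0.036, -0.011]
[0.001, 0.036, -0.01]
[0.002, 0.036, -0.009]
```

Request:
move_arm:
  increments:
    - {"grip":1,"linear":[0.005,0.034,-0.013],"twist":0}
    - {"grip":1,"linear":[0,0.034,-0.012],"twist":0}
    - {"grip":1,"linear":[0,0.034,-0.011],"twist":0}
    - {"grip":1,"linear":[0,0.034,-0.01],"twist":0}
    - {"grip":1,"linear":[0,0.03,-0.009],"twist":0}

```text
clock: 41.95
eef_pos: [0.4454, 0.0713, 0.066]
tool_rot: [0.433, -0.487, 0.546, -0.526]
ft_force: [0.1, -1.8, 0.2]
grip_width: 0.0095
```

```bash
python3 rows.py .03
```

```text
t 42.0 theta 0.091 r 0.2465 y 0.003 z tcp 0.066 F [ 0.1 -1.8  0.2] g 0.0095 tilt [ 0.153  0.029 -0.988]
[0.016, 0.036, -0.008]
[0.002, 0.037, -0.007]
[0.002, 0.037, -0.006]
[0.002, 0.037, -0.005]
[0.002, 0.037, -0.004]
```

Request:
move_arm:
  increments:
    - {"grip":1,"linear":[0,0.022,-0.005],"twist":0}
    - {"grip":1,"linear":[0,0.022,-0.004],"twist":0}
    - {"grip":1,"linear":[0,0.022,-0.003],"twist":0}
    - {"grip":1,"linear":[0,0.02,-0.003],"twist":0}
    - {"grip":1,"linear":[0,0.02,-0.003],"twist":0}

```text
clock: 42.45
eef_pos: [0.4449, 0.0713, 0.0489]
tool_rot: [0.433, -0.487, 0.547, -0.526]
ft_force: [-29.4, -7.0, 70.3]
grip_width: 0.0094
```

```bash
python3 rows.py .03
```

```text
t 42.5 theta 0.022 r 0.2461 y 0.003 z tcp 0.0489 F [-29.4  -7.   70.3] g 0.0094 tilt [ 0.155  0.028 -0.988]
[0.016, 0.036, -0.006]
[0.001, 0.037, -0.005]
[0.001, 0.037, -0.004]
[0.001, 0.037, -0.003]
[0.001, 0.037, -0.001]
```

Request:
move_arm:
  increments:
    - {"grip":1,"linear":[0,0,0],"twist":0}
    - {"grip":1,"linear":[0,0,0],"twist":0}
    - {"grip":0.65,"linear":[0,0,0],"twist":0}
    - {"grip":0.6,"linear":[0,0,0],"twist":0}
    - {"grip":0.6,"linear":[0,0,0],"twist":0}

```text
clock: 42.95
eef_pos: [0.4459, 0.0727, 0.0503]
tool_rot: [0.431, -0.487, 0.546, -0.528]
ft_force: [0.6, -0.0, 0.7]
grip_width: 0.0342
```

```bash
python3 rows.py .03; python3 - <<'E'
from h import *
im,d,K,D,T=cam("wrist");P=w2c(cloud(d,K,D,T).reshape(-1,3)).reshape(480,640,3)
q=(P[...,0]<-.12)&(P[...,0]>-.17)&(abs(P[...,1])<.06)&(P[...,2]>.045)&(P[...,2]<.09)
print("bar",q.sum(),np.nanpercentile(P[q],[5,50,95],axis=0).round(4).tolist() if q.sum() else '')
E
```

```text
t 43.0 theta 0.027 r 0.2453 y 0.0044 z tcp 0.0503 F [ 0.6 -0.   0.7] g 0.0342 tilt [ 0.157  0.031 -0.987]
[0.023, 0.036, -0.006]
[0.002, 0.037, -0.005]
[0.002, 0.037, -0.004]
[0.002, 0.037, -0.003]
[0.002, 0.037, -0.002]
bar 12380 [[-0.1672, -0.0295, 0.0618], [-0.1468, 0.0144, 0.0679], [-0.1251, 0.0578, 0.0852]]
```

Request:
move_arm:
  increments:
    - {"grip":0.6,"linear":[0,-0.06,0.01],"twist":0}
    - {"grip":0.6,"linear":[0,-0.12,0.02],"twist":0}
    - {"grip":0.6,"linear":[0,-0.2,0.02],"twist":0}
    - {"grip":0.6,"linear":[0,-0.2,0],"twist":0}
    - {"grip":0.6,"linear":[0,-0.2,0],"twist":0}

```text
clock: 43.5
eef_pos: [0.4268, 0.0673, 0.2028]
tool_rot: [0.437, -0.491, 0.542, -0.524]
ft_force: [0.8, -0.1, 0.0]
grip_width: 0.0342
```

```bash
python3 - <<'E'
from h import *
for n in("scene","side"):
    im,d,K,D,T=cam(n);P=w2c(cloud(d,K,D,T).reshape(-1,3)).reshape(480,640,3)
    q=(abs(P[...,0])<.085)&(abs(P[...,1])<.12)&(P[...,2]>.03)&(P[...,2]<.2)
    A=np.c_[P[q][:,0],np.ones(q.sum())];z=P[q][:,2];k=abs(z-np.median(z))<.01
    s=np.linalg.lstsq(A[k],z[k],rcond=None)[0];print(n,q.sum(),"lid slope",s[0],"z",s[1])
st()
cv2.imwrite("pics/fin.png",cam("side")[0])
E
```

```text
scene 3066 lid slope -0.0007871988933443919 z 0.06815942229287375
side 2117 lid slope -0.001540760059469701 z 0.06841313450488701
t 43.6 p [0.431  0.0679 0.2076] F [ 0.5  0.2 -0.4] g 0.0344 q [ 0.15  0.01 -0.34  1.07  0.01  1.79]
[[-0.069, 0.152, 0.986], [-0.997, 0.032, -0.075], [-0.043, -0.988, 0.149]]
```

View pics/fin.png

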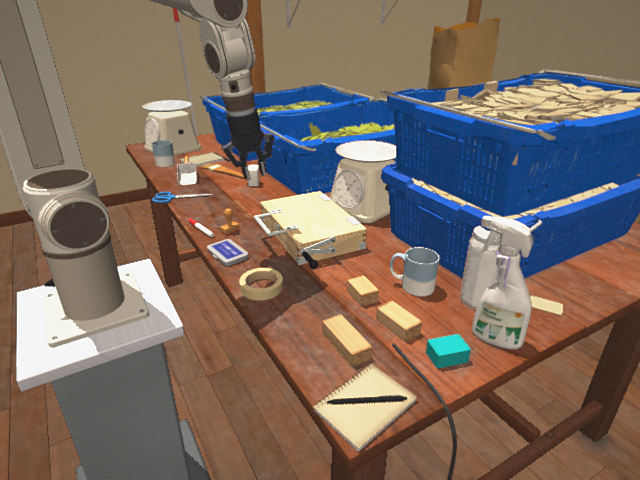

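The lid is flat and shut (slope under 0.002 rad). The mug at (420,270) and the stamp at (229,222) have not moved, and the other blocks are still outside.

```bash
python3 -c "
from workcell import bot
print(bot.job_done())"
```

```text
the job is handed in; nothing more can be done
None
```

The job is done and handed in. I raised the lid by its bar and pressed the stay's knee past straight. I then packed the three bundles and the 40 mm block into the front lane, broke the knee and brought the lid down by hand until it shut.

**Checks that passed:**
- **Stay:** the knob was still in its locked position after packing.
- **Lane:** before the lid came down, the bundles were at about y = −96, −20 and +55 mm and the block at about +112 mm. All lay flat and near the lane's middle, inside the stated limits.
- **End state:** the lid is flat (slope under 0.002 rad). The mug and stamp stand where they were by eye, the other blocks are outside the case, and the hand is clear of everything. I could not look into the lane again with the lid shut.

**What went less well:**
- At closing I pressed the lid onto the rim with about 75 N measured at the wrist, which is under the 120 N limit. I released that at once.
- The tool ended tilted about 9° from vertical. It picked this up from pushing on the stay and from drift.

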